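# Set the plate gap of a parallel-plate test cell with gauge blades

## Task

Set the gap of the parallel-plate cell: slide every gauge blade that is in the white tray fully home, up to its shoulders, in a groove of its own under the raised upper plate, then seat the steel setting weight on the two pegs of the upper plate and let go, so that the plate sinks until it rests on the blades. Then take the weight off and stand it back on the bench clear of the stand, draw all the blades out again without disturbing the gap they have set, and lay them flat in the tray. Leave the jar and the bottles round about alone.

Things in the scene. Friction and masses are not known exactly. Their poses are not given: they have to be found in the camera images.
- stand: Fixed stand, origin on the bench under it; x into the stand from its open front, z up. Aluminium base: x -88 to 92, y -90 to 90, 22 mm high. On it four steel ribs 23 mm wide, 4 mm high, at y = -78, -26, 26, 78, from x = -20 (rounded noses) to 50 mm, leave three grooves 29 mm wide. Two columns with a bridge at the back: x 59 to 83, y -59 to 59, up to z = 120 mm.
- groove_0 (a point): Mouth of the left groove (stand x = -20, y = 52 mm): between the rib noses, mid-width, on the groove floor, 22 mm above the bench. Axes as the stand's: x points into the groove. A blade is home when its shoulders touch the rib noses: its origin is then 39 mm in front of this point (x = -39 mm), on the base at the same height.
- groove_1 (a point): Mouth of the middle groove (stand x = -20, y = 0 mm); otherwise as groove_0.
- groove_2 (a point): Mouth of the right groove (stand x = -20, y = -52 mm); otherwise as groove_0.
- gap (a joint): Height (m) of the upper plate's lower face over the groove floors. A stiff vertical slide that stays where it is left: friction 6.5 N, plate 0.4 kg. Travel 0.0042 to 0.016; starts raised, between 0.0105 and 0.0135. The setting weight makes it sink within a second or two; it never needs pressing by hand.
- upper_plate (a point): On the upper plate's top face (14 mm above its lower face), midway between its two pegs; moves with the plate, axes as the stand's. From here the plate spans 34 mm to either side in x, 80 mm in y; behind it (x over 37 mm) a carriage rises 20 mm higher. Pegs at y = -45 and 45 mm, 10 mm across, 15.5 mm high, tapered tips; by a peg the plate can be pulled up again.
- blade_0: Steel gauge blade, 0.2 kg, 6 mm thick; 2 or 3 of the three are there. Origin on its underside below the grip, x towards the tip. 26 mm wide from the tip (x = 100) back to the shoulders (x = 40); tang 44 mm wide from x = 40 to -22 mm. Upright black grip across it at x = 0: 12 mm thick (x), 36 mm wide (y), from 6 to 50 mm above the underside.
- blade_1: Steel gauge blade, 0.2 kg, 6 mm thick; 2 or 3 of the three are there. Origin on its underside below the grip, x towards the tip. 26 mm wide from the tip (x = 100) back to the shoulders (x = 40); tang 44 mm wide from x = 40 to -22 mm. Upright black grip across it at x = 0: 12 mm thick (x), 36 mm wide (y), from 6 to 50 mm above the underside.
- blade_2: Steel gauge blade, 0.2 kg, 6 mm thick; 2 or 3 of the three are there. Origin on its underside below the grip, x towards the tip. 26 mm wide from the tip (x = 100) back to the shoulders (x = 40); tang 44 mm wide from x = 40 to -22 mm. Upright black grip across it at x = 0: 12 mm thick (x), 36 mm wide (y), from 6 to 50 mm above the underside.
- blade_0_tip (a point): Middle of the tip of blade_0, at half thickness (x = 100, z = 3 mm from its origin).
- blade_1_tip (a point): Middle of the tip of blade_1, at half thickness (x = 100, z = 3 mm from its origin).
- blade_2_tip (a point): Middle of the tip of blade_2, at half thickness (x = 100, z = 3 mm from its origin).
- weight: Steel setting weight, 0.77 to 0.94 kg: block 50 (x) x 130 (y) x 18 mm, origin in the middle of its underside. Two through holes 13 mm across at y = -45 and 45 mm fit the pegs, either way round. Arch handle on top: black bar along x, 56 x 14 x 14 mm, centre 53 mm above the underside, on posts at x = -20 and 20 mm (32 mm free between them).
- tray: Flat white tray, fixed, 198 (x) x 268 (y) x 15 mm, origin in the middle of its underside. Floor 2 to 5 mm above the bench, level over about x = -80 to 73 mm, y = -116 to 113 mm; the rim is 15 mm high.
- tube_rack: Fixed orange tube rack between tray and stand, 85 mm wide (world y) and 190 mm deep (world x), 62 mm high; tubes in it rise 112 mm above the bench. Origin under its middle. Pass above the tubes or round its front (the side nearest the robot).
- sample_jar: Bystander: glass jar, 62 x 78 x 86 mm, origin under it.
- media_bottle: Bystander: tall bottle with a blue cap, 66 mm across, 147 mm high, origin under it.
- orange_bottle: Bystander: small bottle with an orange cap, 46 mm across, 97 mm high, origin under it.

How it is judged:
On the way, in this order (a step that is already met when the one before it is completed fails the run):
1. every blade present lies fully home in a groove, under the raised upper plate (x of blade_0 in the frame of stand between -0.0633 and -0.0553 m and z of blade_0 in the frame of stand between 0.0195 and 0.0245 m and angle between the x axis of each of blade_0, blade_1, blade_2 and the x axis of stand, either way round below 0.07 rad and (y of blade_0 in the frame of stand between -0.056 and -0.048 m or y of blade_0 in the frame of stand between -0.004 and 0.004 m or y of blade_0 in the frame of stand between 0.048 and 0.056 m) and x of blade_1 in the frame of stand between -0.0633 and -0.0553 m and z of blade_1 in the frame of stand between 0.0195 and 0.0245 m and (y of blade_1 in the frame of stand between -0.056 and -0.048 m or y of blade_1 in the frame of stand between -0.004 and 0.004 m or y of blade_1 in the frame of stand between 0.048 and 0.056 m) and x of blade_2 in the frame of stand between -0.0633 and -0.0553 m and z of blade_2 in the frame of stand between 0.0195 and 0.0245 m and (y of blade_2 in the frame of stand between -0.056 and -0.048 m or y of blade_2 in the frame of stand between -0.004 and 0.004 m or y of blade_2 in the frame of stand between 0.048 and 0.056 m) and value of joint gap above 0.009 m), for 0.2 s.
2. the weight, let go, sits on the pegs and the upper plate has sunk onto the blades, all still home (x of blade_0 in the frame of stand between -0.0633 and -0.0553 m and z of blade_0 in the frame of stand between 0.0195 and 0.0245 m and angle between the x axis of each of blade_0, blade_1, blade_2 and the x axis of stand, either way round below 0.07 rad and (y of blade_0 in the frame of stand between -0.056 and -0.048 m or y of blade_0 in the frame of stand between -0.004 and 0.004 m or y of blade_0 in the frame of stand between 0.048 and 0.056 m) and x of blade_1 in the frame of stand between -0.0633 and -0.0553 m and z of blade_1 in the frame of stand between 0.0195 and 0.0245 m and (y of blade_1 in the frame of stand between -0.056 and -0.048 m or y of blade_1 in the frame of stand between -0.004 and 0.004 m or y of blade_1 in the frame of stand between 0.048 and 0.056 m) and x of blade_2 in the frame of stand between -0.0633 and -0.0553 m and z of blade_2 in the frame of stand between 0.0195 and 0.0245 m and (y of blade_2 in the frame of stand between -0.056 and -0.048 m or y of blade_2 in the frame of stand between -0.004 and 0.004 m or y of blade_2 in the frame of stand between 0.048 and 0.056 m) and x of weight in the frame of upper_plate between -0.004 and 0.004 m and y of weight in the frame of upper_plate between -0.004 and 0.004 m and z of weight in the frame of upper_plate between -0.003 and 0.003 m and angle between the y axis of weight and the y axis of stand, either way round below 0.07 rad and contact force between the fingers and weight below 0.3 N and value of joint gap between 0.0051 and 0.0069 m), for 0.3 s.
At the end, for the whole second after the job is handed in: The gap stands at the blades' 6 mm (within 0.9 mm), every blade lies flat and at rest in the tray (within its rim), and the weight stands upright on the bench, clear of the stand (value of joint gap between 0.0051 and 0.0069 m and angle between each of blade_0, blade_1, blade_2's own z axis and vertical below 0.12 rad and linear speed of each of blade_0, blade_1, blade_2, weight below 0.02 m/s and x of blade_0 in the frame of tray between -0.095 and 0.095 m and y of blade_0 in the frame of tray between -0.128 and 0.128 m and z of each of blade_0, blade_0_tip, blade_1, blade_1_tip, blade_2, blade_2_tip in the frame of tray below 0.014 m and x of blade_0_tip in the frame of tray between -0.095 and 0.095 m and y of blade_0_tip in the frame of tray between -0.128 and 0.128 m and x of blade_1 in the frame of tray between -0.095 and 0.095 m and y of blade_1 in the frame of tray between -0.128 and 0.128 m and x of blade_1_tip in the frame of tray between -0.095 and 0.095 m and y of blade_1_tip in the frame of tray between -0.128 and 0.128 m and x of blade_2 in the frame of tray between -0.095 and 0.095 m and y of blade_2 in the frame of tray between -0.128 and 0.128 m and x of blade_2_tip in the frame of tray between -0.095 and 0.095 m and y of blade_2_tip in the frame of tray between -0.128 and 0.128 m and height (world z) of weight below 0.004 m and angle between weight's own z axis and vertical below 0.08 rad and horizontal distance between weight and stand above 0.1 m); the robot touches nothing.
It fails at once if the sample jar is shifted by more than 2 cm (distance of sample_jar from where it was at the start of the episode above 0.02 m).
It fails at once if the media bottle is shifted by more than 2 cm (distance of media_bottle from where it was at the start of the episode above 0.02 m).
It fails at once if the orange bottle is shifted by more than 2 cm (distance of orange_bottle from where it was at the start of the episode above 0.02 m).
Of blade_0, blade_1, blade_2 only 2 to 3 are there at a start; the rules pass over those that are not, and their reading is None.
At some moment in a run one of blade_0, blade_1, blade_2, weight may be knocked a few centimetres aside while the robot is not near it.
Once in a run the grip may slacken for a moment while it holds something.
It also fails if it takes over 210 s, if anything falls off the work surface, if the arm or the gripper's body presses on something with over 40 N, if the wrist force passes 120 N, or if a joint passes its speed limit or range.

## Robot

A 6-joint arm with a two-finger parallel gripper is mounted at the origin on a cart in front of the work surface, level with it; the furniture and walls round the work are solid. World frame = base frame: x ahead of the robot, y to its left, z up, the work surface at z = 0. Lengths are in m, angles in rad, forces in N, time in s.
With the tool pointing down it reaches from about 0.225 to 0.875 m from the base axis. Payload 3.4 kg.
Tool frame: the origin (TCP) lies between the finger pads; the fingertips stand 22 mm ahead of it and the grasp point (between the pads) lies 3 mm ahead of it (manip.finger_overhang is the distance from the TCP to the fingertips, in m); z points along the fingers, y is the line along which they close (so a half turn about z gives the same grasp; the last joint's range is limited). The gripper opens to 85 mm and grips with 20 to 120 N. Pads are 22 mm wide; open, the fingers measure 114 mm over their backs; the gripper's body (76 mm by 85 mm) begins 54 mm behind the grasp point. The pads swing forward as they close: fully open they stand 13 mm farther back than shut.
Start: joints at [-1.398, 0.276, 1.505, -0, 1.361, -0.121], TCP at [0.167, -0.55, 0.253] pointing down, gripper open.
Joint ranges: [-2.89, 2.89], [-0.75, 2.08], [0.22, 2.7], [-1.18, 4.32], [0.11, 2.71], [-2.7, 2.7]. Speed limits (rad/s): [2.57, 2.57, 3.14, 3.14, 3.14, 3.14].

## Interface

Orientations are given as a unit quaternion [w, x, y, z].
In Python, from rig import get_state, eyes, order, manip gives the robot as it stands.
- The arm moves only by the tool drive_tool, never from a script. Its argument "rows" is a list of rows, each a list of 4 numbers: the shift along the tool's x, y, z in units of 25 mm (1.0 is 25 mm), then the turn about the tool's z in units of 6 degrees (1.0 is 6 degrees). A call has exactly 8 rows; each row is the pose to reach, as a shift and turn from the pose commanded when the call began, along the tool's axes at that moment; what a row does not reach only later rows make up. A row lasts 1/12 s, in which the tool goes at most 41.7 mm and 7.16 degrees, less where a joint would pass 70% of its speed; a pose out of reach is approached as far as the arm can. A call with a gripper value outside its range is refused whole. "grip" is the finger opening in mm, from 0 to 85.4, set as the call begins (left out, the last holds). The fingers move at their own pace and stop on an object; "newtons" is the grip in N (left out, the last holds). Time passes only in rows, so rows that repeat a pose let the fingers close, or fill a call up. It gives the time, the measured TCP pose, the force, the opening and the grip force at its end, in the units of the state.
- get_state(): the state, without advancing time (a new reading comes with each control period).
- eyes.get_image(name): name is "side" or "top" or "wrist"; returns (picture, depth): 420x560x3 uint8, red, green, blue; 420x560 float32, m along the optical axis (not along the pixel's ray), 0 where there is no reading.
- eyes.camera_info(name): a dict with "fx", "fy", "cx", "cy" (pixels), "R" (3x3) and "t" (3): a world point X has camera coordinates R X + t. Camera axes: x right, y down, z forward; pixel columns grow to the right and rows downward; lengths in m; the calibration is good to about 2 mm. A picture is of the moment at which its call begins: read the wrist's pose just before it. camera_info takes no time and is no camera call; for the wrist camera it gives the pose at the moment of the call.
- order.sign_off(): hands the job in; it is judged then, once.
The state is a dict: "clock": time; "qpos": joint angles; "qd": joint speeds; "effort": joint torques, N m; "position": TCP position; "ee_rot": TCP orientation; "contact_force": force on the tool from outside, world axes, zero at the start; "moment": the same for the moment, N m; "width": finger opening in m; "gripper_force": force on a finger pad.
Only numpy, scipy, OpenCV 4.12 (cv2) and the standard library are available. Lean on these libraries where they do the work, as an engineer would, in place of code of your own. Each camera call takes 0.05 s, during which the arm holds its last target. There are 200 camera calls.

## Working session

There is one attempt and no reset: what is moved stays moved. The work goes in short steps, Python scripts to look and compute and a tool call to move; the robot and the scene stay as the last step left them, time stands still between calls to the robot, and variables do not carry over. Pictures are saved under pics/ and viewed, at most 14 in all, crops included, and the job is handed in when it is done.

Besides the shell and the picture viewer there is one more tool, called after "Emit:" as a command line: name --pt "numbers of a row" for each row, then --argument value for the rest. drive_tool: Moves the arm, as the interface text tells. Its arguments: {"type":"object","properties":{"rows":{"type":"array","items":{"type":"array","items":{"type":"number"}}},"grip":{"type":"number"},"newtons":{"type":"number"}},"required":["rows"]}

```bash
ls; mkdir -p pics; python3 - <<'E'
from rig import get_state, eyes, manip
import cv2,numpy as np
s=get_state();print({k:np.round(v,3) for k,v in s.items()})
for n in ("side","top"):
    im,d=eyes.get_image(n); np.savez(f"pics/{n}0.npz",im=im,d=d,**{k:np.array(v) for k,v in eyes.camera_info(n).items()})
    print(n,eyes.camera_info(n))
    cv2.imwrite(f"pics/{n}0.png",cv2.resize(im[:,:,::-1],(800,600),interpolation=cv2.INTER_CUBIC))
E
```

```text
pics
{'clock': np.float64(0.0), 'qpos': array([-1.398,  0.277,  1.506,  0.   ,  1.361, -0.121]), 'qd': array([ 0.001,  0.   , -0.   , -0.001,  0.   ,  0.   ]), 'effort': array([-1.0000e-03, -4.1678e+01, -2.4581e+01, -0.0000e+00,  1.1000e-02,
       -0.0000e+00]), 'position': array([ 0.166, -0.55 ,  0.252]), 'ee_rot': array([-0.001,  0.989,  0.146, -0.   ]), 'contact_force': array([-0.108, -0.522,  0.368]), 'moment': array([-0.02 ,  0.029,  0.006]), 'gripper_force': np.float64(0.0), 'width': np.float64(0.086)}
side {'fx': 384.9337469408444, 'fy': 384.9337469408444, 'cx': 276.19092772605285, 'cy': 207.1272209371679, 'R': array([[-0.89701726, -0.44179176,  0.01341946],
       [-0.28312678,  0.5510184 , -0.78499551],
       [ 0.33941018, -0.70795393, -0.61935609]]), 't': array([0.54367367, 0.117621  , 0.85288253])}
top {'fx': 432.03554563041104, 'fy': 432.03554563041104, 'cx': 278.9434783336904, 'cy': 204.51874369225155, 'R': array([[-0.00520655, -0.99980289,  0.01915936],
       [-0.99564177,  0.00339891, -0.09319828],
       [ 0.09311478, -0.0195611 , -0.99546321]]), 't': array([0.10050479, 0.55730569, 1.20871129])}
```

View pics/top0.png

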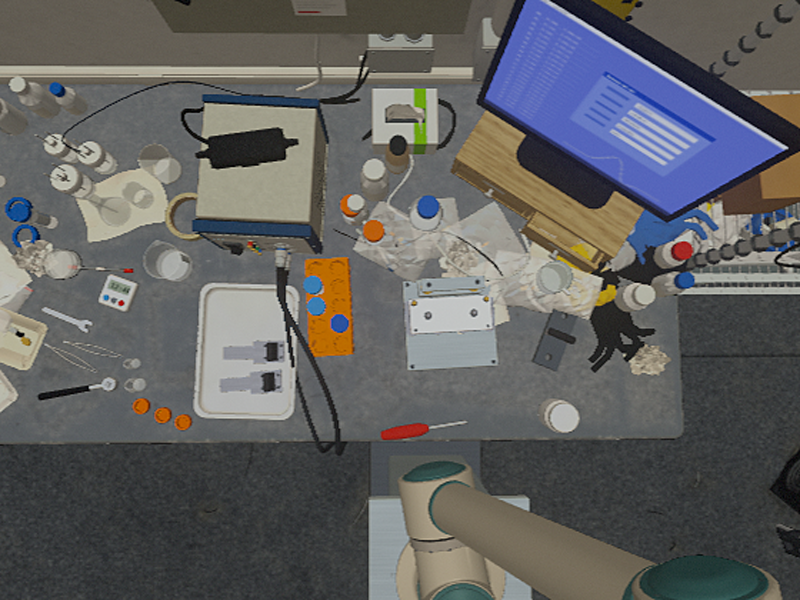

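View pics/side0.png

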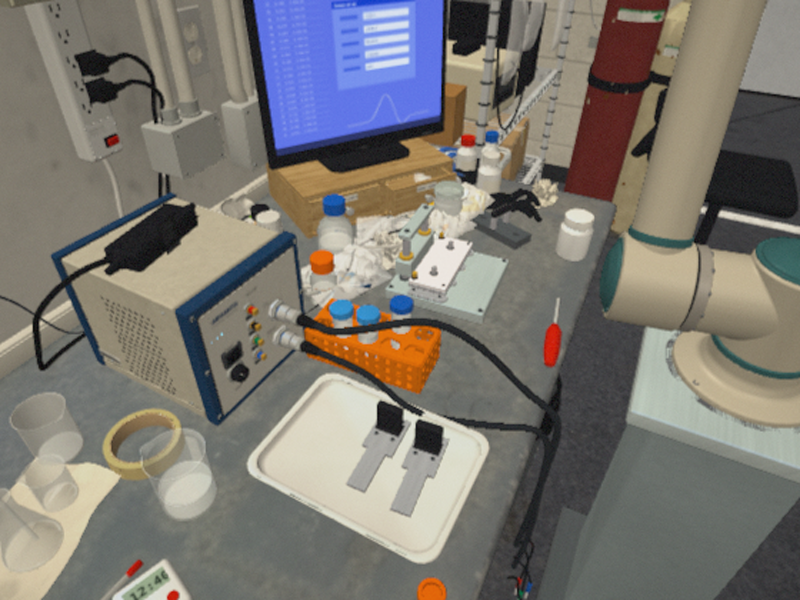

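```bash
cat > h.py <<'E'
import numpy as np,cv2
from rig import get_state,eyes
def cam(n):
    i=eyes.camera_info(n);return i
def cap(n,tag):
    i=cam(n);im,d=eyes.get_image(n);np.savez(f"pics/{tag}.npz",im=im,d=d,**{k:np.array(v) for k,v in i.items()});return load(tag)
def load(tag): return dict(np.load(f"pics/{tag}.npz"))
def px(c,u,v,z=None):
    "pixel->world; on plane z, or by depth"
    r=np.array([(u-c['cx'])/c['fx'],(v-c['cy'])/c['fy'],1.]);R=c['R'];o=-R.T@c['t'];w=R.T@r
    if z is None:
        k=float(c['d'][int(round(v)),int(round(u))])
    else: k=(z-o[2])/w[2]
    return o+k*w
def proj(c,X):
    q=c['R']@np.asarray(X)+c['t'];return np.array([c['fx']*q[0]/q[2]+c['cx'],c['fy']*q[1]/q[2]+c['cy']])
def tri(obs):
    "obs: list of (cam,u,v): least squares point and residual mm"
    A=np.zeros((3,3));b=np.zeros(3);L=[]
    for c,u,v in obs:
        r=c['R'].T@np.array([(u-c['cx'])/c['fx'],(v-c['cy'])/c['fy'],1.]);r/=np.linalg.norm(r);o=-c['R'].T@c['t']
        P=np.eye(3)-np.outer(r,r);A+=P;b+=P@o;L.append((P,o))
    X=np.linalg.solve(A,b);return X,[1e3*np.linalg.norm(P@(X-o)) for P,o in L]
def crop(c,name,u0,v0,u1,v1,s,grid=10):
    im=cv2.resize(c['im'][v0:v1,u0:u1,::-1],None,fx=s,fy=s,interpolation=cv2.INTER_CUBIC)
    for u in range(-(-u0//grid)*grid,u1,grid):
        x=int((u+.5-u0)*s);cv2.line(im,(x,0),(x,5),(0,0,255),1);cv2.putText(im,str(u),(x-8,14),0,.32,(0,0,255),1)
    for v in range(-(-v0//grid)*grid,v1,grid):
        y=int((v+.5-v0)*s);cv2.line(im,(0,y),(5,y),(0,0,255),1);cv2.putText(im,str(v),(6,y+4),0,.32,(0,0,255),1)
    cv2.imwrite(f"pics/{name}.png",im);return im
E
python3 - <<'E'
from h import *
c=load("top0")
a=crop(c,"a",135,195,215,300,5); b=crop(c,"b",278,188,358,263,5)
w=crop(c,"w",365,212,420,262,4)
M=np.zeros((600,800,3),np.uint8);M[:525,:400]=a;M[:375,400:]=b;M[385:585,405:625]=w
cv2.imwrite("pics/m1.png",M)
E
```

```text
(no output)
```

View pics/m1.png

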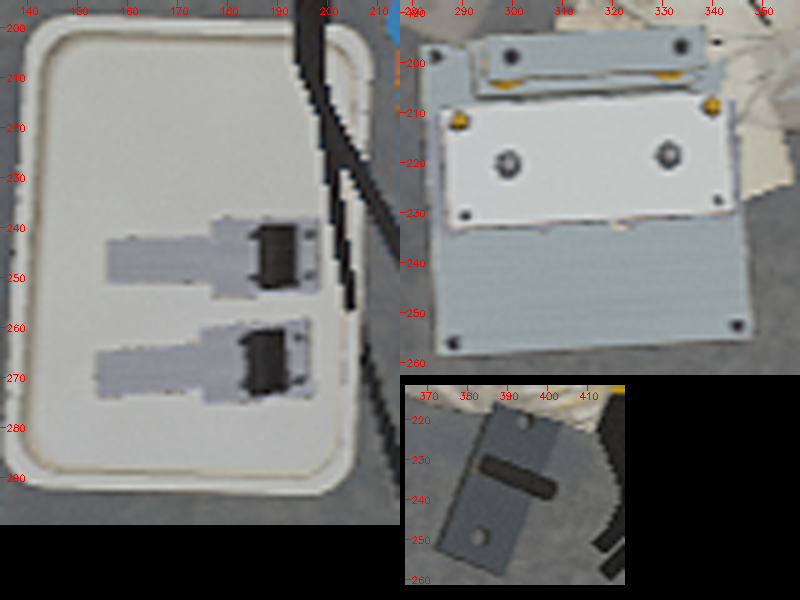

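```bash
python3 - <<'E'
from h import *
c=load("top0");s=load("side0")
P={'b1grip':(189.5,246),'b1tipmid':(156,246.5),'b1tang':(197,246),'b2grip':(187,267),'b2tipmid':(154,269.5),'b2tang':(195.5,265.5),'floor':(165,225),
'pegL':(299,220.5),'pegR':(331,218.8),'plateFL':(289,232),'plateFR':(344,230),'baseFL':(285,257),'baseFR':(348,254),'basemid':(315,245),
'w_hole1':(393.5,220.5),'w_hole2':(382.5,248.5),'bar':(392,234),'wc1':(387,217),'wc2':(404.5,222),'wc3':(388,259.5),'wc4':(372,252),
'cab1':(198,215),'cab2':(202,235),'cab3':(204,250),'cab4':(211,270),'cab5':(208,230),'cab6':(215,290)}
for k,(u,v) in P.items(): print(k,np.round(1e3*px(c,u,v),1))
a=crop(s,"a",240,275,320,365,5); b=crop(s,"b",265,155,365,225,4);w=crop(s,"w",325,145,380,180,6)
M=np.zeros((600,800,3),np.uint8);M[:450,:400]=a;M[:280,400:]=b;M[285:495,405:735]=w
cv2.imwrite("pics/m2.png",M)
E
```

```text
b1grip [441.2 346.7  47.8]
b1tipmid [440.2 449.1   8.9]
b1tang [441.  333.1   5.6]
b2grip [383.8 351.9  52. ]
b2tipmid [375.2 453.5   8.4]
b2tang [385.8 336.2   8.3]
floor [5.018e+02 4.268e+02 5.000e-01]
pegL [509.6  43.8  63.9]
pegR [514.2 -45.3  60.4]
plateFL [478.6  70.9  47. ]
plateFR [484.2 -86.9  24.7]
baseFL [408.8  81.7  24.4]
baseFR [ 415.7 -101.6   -1.2]
basemid [442.1  -3.5  25.6]
w_hole1 [ 512.2 -237.2   -2.1]
w_hole2 [ 431.  -201.9    0.5]
bar [ 471.3 -213.2   63.1]
wc1 [ 521.3 -213.2   17. ]
wc2 [ 507.6 -268.9   -0.6]
wc3 [ 399.2 -217.3   -0.4]
wc4 [ 421.2 -169.2    8.6]
cab1 [521.5 310.9 127.8]
cab2 [471.4 312.9  45.6]
cab3 [429.7 310.7  21.1]
cab4 [3.724e+02 2.932e+02 2.000e-01]
cab5 [482.  283.  138.8]
cab6 [316.9 279.9  11.6]
```

View pics/m2.png

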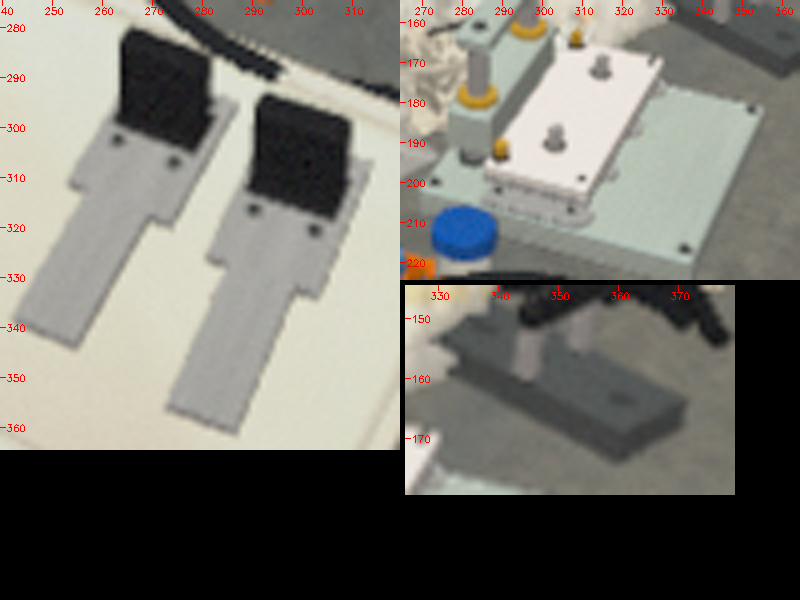

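```bash
python3 - <<'E'
from h import *
t=load("top0");s=load("side0")
f=lambda a:np.round(np.array(a)*1e3,1)
print('pegs',[ (f(X),np.round(r,1)) for X,r in (tri([(t,299.1,220.3),(s,303.5,186.2)]),tri([(t,331.1,218.5),(s,314.75,168.7)]))])
p=[px(t,299.1,220.3,.063),px(t,331.1,218.5,.063)];print(f(p))
d=p[0]-p[1];print('yaw',np.degrees(np.arctan2(-d[0],d[1])),np.linalg.norm(d))
b=[px(t,284.9,258.5,.022),px(t,347.9,254.9,.022)];print('base',f(b),np.linalg.norm(b[0]-b[1]))
for n,q in (('b1',((155.9,242.7),(155.9,250.7),(198.5,238.7),(198.5,253.1))),('b2',((153.9,264.7),(153.9,273.9),(196.7,258.5),(197.7,274.5)))):
    w=[px(t,u,v,.010) for u,v in q];tip=(w[0]+w[1])/2;tg=(w[2]+w[3])/2;e=tip-tg
    print(n,f(w),'tip',f(tip),'tang',f(tg),'len',np.linalg.norm(e),'yaw',np.degrees(np.arctan2(e[1],e[0])),'origin',f(tg+e/np.linalg.norm(e)*.022))
# blade tip corners side: crop a u0=240,v0=275,s=5
k=lambda X,Y:(240+X/5-.5,275+Y/5-.5)
for n,q in (('b1',(k(15,317),k(76,348))),('b2',(k(167,408),k(237,433)))):
    print(n,'side tip',f(np.mean([px(s,u,v,.010) for u,v in q],0)))
print('b1 grip top',f(px(t,189.5,246,.054)),'b2',f(px(t,186.5,267,.054)))
h=[px(t,394,221,.018),px(t,382.75,249.25,.018)];m=(h[0]+h[1])/2;d=h[0]-h[1];print('weight',f(h),f(m),np.linalg.norm(d),'yaw',np.degrees(np.arctan2(-d[0],d[1])))
k=lambda X,Y:(365+(X-405)/4-.5,212+(Y-385)/4-.5)
e=[px(t,*k(483,463),.060),px(t,*k(555,492),.060)];print('bar',f(e),f((e[0]+e[1])/2))
print('tray corners',f([px(t,*q,.015) for q in ((140,197),(205,199),(135,289),(203,292))]))
print('side',f(-s['R'].T@s['t']),'top',f(-t['R'].T@t['t']))
i=eyes.camera_info('wrist');S=get_state();print(i, f(-i['R'].T@i['t']-S['position']))
E
```

```text
pegs [(array([510.2,  43.3,  62.5]), array([0.1, 0.1])), (array([515.1, -45.3,  62.1]), array([0.2, 0.2]))]
[[510.2  43.4  63. ]
 [514.9 -45.2  63. ]]
yaw 2.9821854952902913 0.08876076949667774
base [[404.5  82.   22. ]
 [413.6 -97.1  22. ]] 0.1793300114367978
b1 [[451.  449.3  10. ]
 [428.3 448.8  10. ]
 [461.8 328.4  10. ]
 [420.8 327.9  10. ]] tip [439.6 449.1  10. ] tang [441.3 328.1  10. ] len 0.12094605929452487 yaw 90.78453633356821 origin [441.  350.1  10. ]
b2 [[388.8 453.6  10. ]
 [363.  453.1  10. ]
 [405.6 332.8  10. ]
 [360.5 329.4  10. ]] tip [375.9 453.3  10. ] tang [383.  331.1  10. ] len 0.12245154569654294 yaw 93.34327892119292 origin [381.8 353.1  10. ]
b1 side tip [437.7 451.9  10. ]
b2 side tip [374.2 457.2  10. ]
b1 grip top [441.2 345.5  54. ] b2 [383.9 352.9  54. ]
weight [[ 509.6 -232.8   18. ]
 [ 429.  -198.1   18. ]] [ 469.3 -215.4   18. ] 0.08782048980087086 yaw -113.3138486814001
bar [[ 479.8 -192.1   60. ]
 [ 459.5 -241.6   60. ]] [ 469.6 -216.8   60. ]
tray corners [[581.7 496.1  15. ]
 [575.3 310.3  15. ]
 [321.7 503.7  15. ]
 [312.  313.1  15. ]]
side [231.5 779.2 613.3] top [ 442.9  122.2 1253.2]
{'fx': 342.8067414640156, 'fy': 342.8067414640156, 'cx': 280.8492001961014, 'cy': 206.94294897791355, 'R': array([[ 0.28921452, -0.95726321, -0.00144933],
       [-0.921788  , -0.27890424,  0.26929409],
       [-0.25818955, -0.07654778, -0.9630569 ]]), 't': array([-0.57438387, -0.03445718,  0.37883781])} [ 65.7  19.5 120.8]
```

Emit:
drive_tool --pt "17 -17 -1.9 -12.7" --pt "17 -17 -1.9 -12.7" --pt "17 -17 -1.9 -12.7" --pt "17 -17 -1.9 -12.7" --pt "17 -17 -1.9 -12.7" --pt "17 -17 -1.9 -12.7" --pt "17 -17 -1.9 -12.7" --pt "17 -17 -1.9 -12.7"

```text
clock: 0.77
position: [0.3236, -0.2554, 0.2795]
ee_rot: [-0.0, 0.796, 0.605, 0.0]
contact_force: [0.2, -0.2, -1.0]
width: 0.0853
gripper_force: 0.0
```

```bash
cat >> h.py <<'E'
def to(x,y,z,psi):
    "print units for a target TCP (mm) and tool-x yaw (deg)"
    S=get_state();p=S['position']*1e3;w,a,b,c=S['ee_rot']
    X=np.array([1-2*(b*b+c*c),2*(a*b+w*c)]);ps=np.degrees(np.arctan2(X[1],X[0]));r=np.radians(ps)
    d=np.array([x,y,z])-p;t=(psi-ps+180)%360-180
    print('clk %.1f'%S['clock'],'pos',np.round(p,1),'psi %.2f'%ps,'F',np.round(S['contact_force'],1),'w %.1f g %.1f'%(S['width']*1e3,S['gripper_force']),'-> units',np.round([(d[0]*np.cos(r)+d[1]*np.sin(r))/25,(d[0]*np.sin(r)-d[1]*np.cos(r))/25,-d[2]/25,-t/6],2),'| turn exact',round(t,1))
E
python3 -c "
from h import *
to(450,-20,300,93)"
```

```text
clk 0.8 pos [ 323.6 -255.4  279.5] psi 74.44 F [ 0.2 -0.2 -1. ] w 85.3 g 0.0 -> units [10.43  2.35 -0.82 -3.09] | turn exact 18.6
```

Emit:
drive_tool --pt "10.1 2.3 -0.8 -2.6" --pt "10.1 2.3 -0.8 -2.6" --pt "10.1 2.3 -0.8 -2.6" --pt "10.1 2.3 -0.8 -2.6" --pt "10.1 2.3 -0.8 -2.6" --pt "10.1 2.3 -0.8 -2.6" --pt "10.1 2.3 -0.8 -2.6" --pt "10.1 2.3 -0.8 -2.6"

```text
clock: 1.43
position: [0.4487, -0.0278, 0.2994]
ee_rot: [-0.0, 0.707, 0.707, 0.0]
contact_force: [0.6, -0.5, -0.7]
width: 0.0856
gripper_force: 0.0
```

```bash
python3 -c "
from h import *
to(441,345,300,180.8)
c=cap('wrist','w1')
print(eyes.camera_info('wrist')['t']-c['t'])
a=cv2.resize(c['im'][:,:,::-1],(800,600),interpolation=cv2.INTER_CUBIC);cv2.imwrite('pics/w1.png',a)
"
```

```text
clk 1.4 pos [448.7 -27.8 299.4] psi 90.03 F [ 0.6 -0.5 -0.7] w 85.6 g 0.0 -> units [ 14.91  -0.3   -0.03 -15.13] | turn exact 90.8
[ 1.29257310e-03 -1.28460169e-03 -2.45876165e-05]
```

View pics/w1.png

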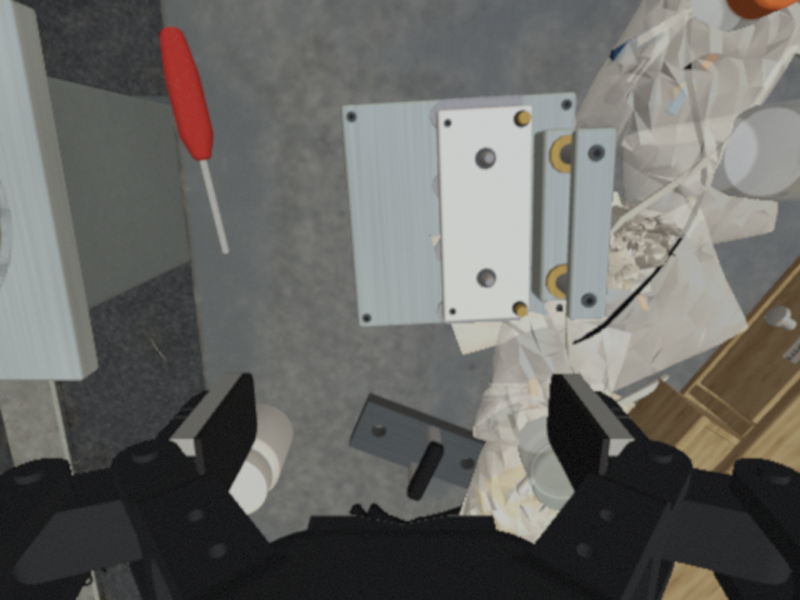

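```bash
python3 - <<'E'
from h import *
c=load("w1");t=load("top0");s=load("side0")
f=lambda a:np.round(np.array(a)*1e3,1)
k=lambda X,Y:((X+.5)*.7-.5,(Y+.5)*.7-.5)
b=[px(c,*k(344,107),.022),px(c,*k(360,325),.022)];print('base',f(b),np.linalg.norm(b[0]-b[1]))
d=b[0]-b[1];yaw=np.arctan2(-d[0],d[1]);ax=np.array([np.cos(yaw),np.sin(yaw),0]);o=(b[0]+b[1])/2+.088*ax;print(np.degrees(yaw),'origin',f(o))
p=[tri([(c,*k(485.5,157)),(t,299.1,220.3),(s,303.5,186.2)]),tri([(c,*k(486.5,277.5)),(t,331.1,218.5),(s,314.75,168.7)])]
for X,r in p: print(f(X),np.round(r,1))
p=[px(c,*k(485.5,157),.0625),px(c,*k(486.5,277.5),.0625)];d=p[0]-p[1];m=(p[0]+p[1])/2;print(f(p),f(m),np.linalg.norm(d),np.degrees(np.arctan2(-d[0],d[1])))
ay=np.array([-ax[1],ax[0],0]);print('peg mid in stand',f((m-o)@ax),f((m-o)@ay))
h=[px(c,*k(379,431),.018),px(c,*k(467.5,464),.018)];print('weight',f(h),f((h[0]+h[1])/2),np.linalg.norm(h[0]-h[1]))
E
```

```text
base [[405.2  78.5  22. ]
 [413.4 -96.9  22. ]] 0.17558109260511665
2.6870491174187268 origin [497.2  -5.1  22. ]
[509.6  42.6  61.8] [1.7 1.1 0.7]
[514.4 -45.3  62. ] [1.4 0.6 0.9]
[[508.   41.7  62.5]
 [512.8 -45.3  62.5]] [510.4  -1.8  62.5] 0.08711288639359101 3.1426212339645465
peg mid in stand 13.4 2.6
weight [[ 428.3 -201.6   18. ]
 [ 511.3 -236.6   18. ]] [ 469.8 -219.1   18. ] 0.09007719792968026
```

Emit:
drive_tool --pt "15 -0.3 0 -15.1" --pt "15 -0.3 0 -15.1" --pt "15 -0.3 0 -15.1" --pt "15 -0.3 0 -15.1" --pt "15 -0.3 0 -15.1" --pt "15 -0.3 0 -15.1" --pt "15 -0.3 0 -15.1" --pt "15 -0.3 0 -15.1" --grip 28

```text
clock: 2.15
position: [0.4428, 0.3025, 0.2993]
ee_rot: [0.0, 0.282, 0.959, -0.001]
contact_force: [0.9, 0.8, 0.3]
width: 0.028
gripper_force: 0.0
```

```bash
python3 -c "
from h import *
to(441,349,240,180.8)"
```

```text
clk 2.1 pos [442.8 302.5 299.3] psi 147.23 F [0.9 0.8 0.3] w 28.0 g 0.0 -> units [ 1.07  1.53  2.37 -5.6 ] | turn exact 33.6
```

Emit:
drive_tool --pt "0.9 1.4 2.4 -5.6" --pt "0.9 1.4 2.4 -5.6" --pt "0.9 1.4 2.4 -5.6" --pt "0.9 1.4 2.4 -5.6" --pt "0.9 1.4 2.4 -5.6" --pt "0.9 1.4 2.4 -5.6" --pt "0.9 1.4 2.4 -5.6" --pt "0.9 1.4 2.4 -5.6"

```text
clock: 2.82
position: [0.4434, 0.3432, 0.2395]
ee_rot: [0.0, -0.004, 1.0, -0.0]
contact_force: [0.7, -0.4, 1.3]
width: 0.0279
gripper_force: 0.0
```

```bash
python3 -c "
from h import *
to(441,349,38,180.8)
c=cap('wrist','w2')
a=cv2.resize(c['im'][:,:,::-1],(800,600),interpolation=cv2.INTER_CUBIC);cv2.imwrite('pics/w2.png',a)
for n,X in (('tip',(439,450,10)),('tang',(441,327,10)),('g',(441,349,54))): print(n,(proj(c,np.array(X)/1e3)+.5)/.7-.5)
"
```

```text
clk 2.8 pos [443.4 343.2 239.5] psi -179.59 F [ 0.7 -0.4  1.3] w 27.9 g 0.0 -> units [ 0.09  0.23  8.06 -0.06] | turn exact 0.4
tip [549.4026046  251.05983145]
tang [379.49107974 252.61959374]
g [410.92497969 265.52339405]
```

View pics/w2.png

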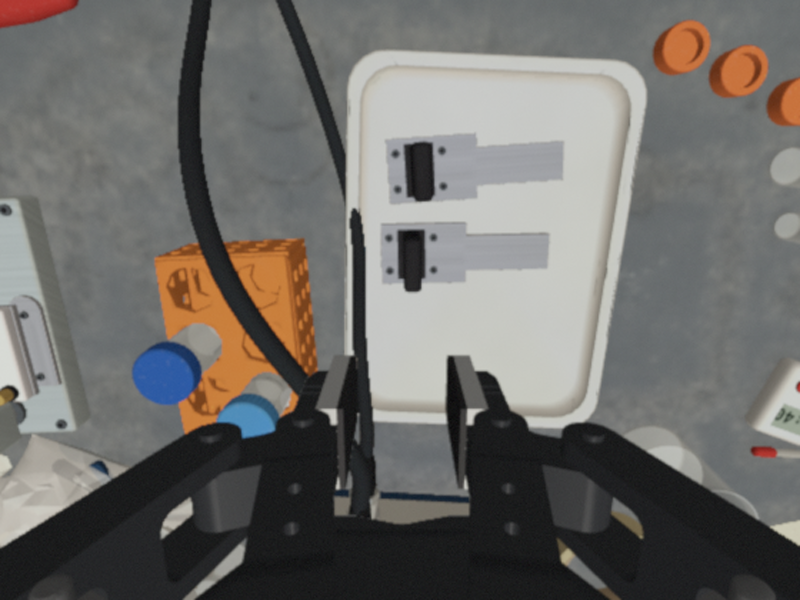

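Emit:
drive_tool --pt "0.1 0.2 1 0" --pt "0.1 0.2 2 0" --pt "0.1 0.2 3 0" --pt "0.1 0.2 4 0" --pt "0.1 0.2 5 0" --pt "0.1 0.2 5.8 0" --pt "0.1 0.2 6 0" --pt "0.1 0.2 6 0"

```text
clock: 3.53
position: [0.4395, 0.3487, 0.0882]
ee_rot: [-0.002, -0.005, 1.0, -0.001]
contact_force: [-0.2, 0.0, 0.6]
width: 0.028
gripper_force: 0.0
```

```bash
python3 -c "
from h import *
to(441,349,38,180.8)"
```

```text
clk 3.5 pos [439.5 348.7  88.2] psi -179.43 F [-0.2  0.   0.6] w 28.0 g 0.0 -> units [-0.06  0.01  2.01 -0.04] | turn exact 0.2
```

Emit:
drive_tool --pt "0 0 0.5 0" --pt "0 0 1 0" --pt "0 0 1.5 0" --pt "0 0 1.9 0" --pt "0 0 2 0" --pt "0 0 2 0" --pt "0 0 2 0" --pt "0 0 2 0"

```text
clock: 4.2
position: [0.441, 0.35, 0.0405]
ee_rot: [0.001, -0.005, 1.0, 0.0]
contact_force: [-0.0, -0.5, -0.2]
width: 0.0277
gripper_force: 0.0
```

Emit:
drive_tool --pt "0 0 0 0" --pt "0 0 0 0" --pt "0 0 0 0" --pt "0 0 0 0" --pt "0 0 0 0" --pt "0 0 0 0" --pt "0 0 0 0" --pt "0 0 0 0" --grip 0 --newtons 80

```text
clock: 4.87
position: [0.4408, 0.35, 0.0404]
ee_rot: [0.001, -0.005, 1.0, 0.0]
contact_force: [-0.9, 0.2, 6.1]
width: 0.0111
gripper_force: 78.2
```

Emit:
drive_tool --pt "0 0 -0.3 0" --pt "0 0 -1 0" --pt "0 0 -2 0" --pt "0 0 -3.2 0" --pt "0 0 -4.5 0" --pt "0 0 -5.8 0" --pt "0 0 -7 0" --pt "0 0 -7.5 0"

```text
clock: 5.53
position: [0.4415, 0.3503, 0.2315]
ee_rot: [0.003, -0.005, 1.0, 0.002]
contact_force: [1.5, 0.4, -2.1]
width: 0.011
gripper_force: 78.0
```

```bash
python3 -c "
from h import *
to(375,-61,230,93)"
```

```text
clk 5.5 pos [441.5 350.3 231.5] psi -179.37 F [ 1.5  0.4 -2.1] w 11.0 g 78.0 -> units [  2.84 -16.42   0.06  14.6 ] | turn exact -87.6
```

Emit:
drive_tool --pt "0.1 -0.6 0 0.6" --pt "0.3 -1.6 0 1.5" --pt "0.5 -2.7 0 2.5" --pt "0.7 -3.8 0 3.5" --pt "0.9 -4.9 0 4.5" --pt "1.1 -6 0 5.5" --pt "1.3 -7.1 0 6.5" --pt "1.4 -8.2 0 7.5"

```text
clock: 6.2
position: [0.4058, 0.1428, 0.2268]
ee_rot: [-0.001, 0.38, 0.925, -0.001]
contact_force: [-0.5, 0.0, -2.4]
width: 0.0109
gripper_force: 78.1
```

```bash
python3 -c "
from h import *
to(375,-61,130,93)"
```

```text
clk 6.2 pos [405.8 142.8 226.8] psi 135.36 F [-0.5  0.  -2.4] w 10.9 g 78.1 -> units [-4.85 -6.67  3.87  7.06] | turn exact -42.4
```

Emit:
drive_tool --pt "-0.6 -0.8 0 1" --pt "-1.3 -1.8 0 2" --pt "-2 -2.8 0 3" --pt "-2.8 -3.8 0 4" --pt "-3.6 -4.8 0.3 5" --pt "-4.2 -5.8 0.9 6" --pt "-4.7 -6.4 1.6 6.9" --pt "-4.8 -6.6 2 6.9"

```text
clock: 6.87
position: [0.3765, -0.0601, 0.1758]
ee_rot: [-0.0, 0.683, 0.731, -0.001]
contact_force: [0.7, 0.4, -2.4]
width: 0.0106
gripper_force: 78.0
```

```bash
python3 -c "
from h import *
to(375,-61,75,93)
c=cap('wrist','w3')
a=cv2.resize(c['im'][:,:,::-1],(800,600),interpolation=cv2.INTER_CUBIC);cv2.imwrite('pics/w3.png',a)
"
```

```text
clk 6.9 pos [376.5 -60.1 175.8] psi 93.88 F [ 0.7  0.4 -2.4] w 10.6 g 78.0 -> units [-0.03 -0.06  4.03  0.15] | turn exact -0.9
```

View pics/w3.png

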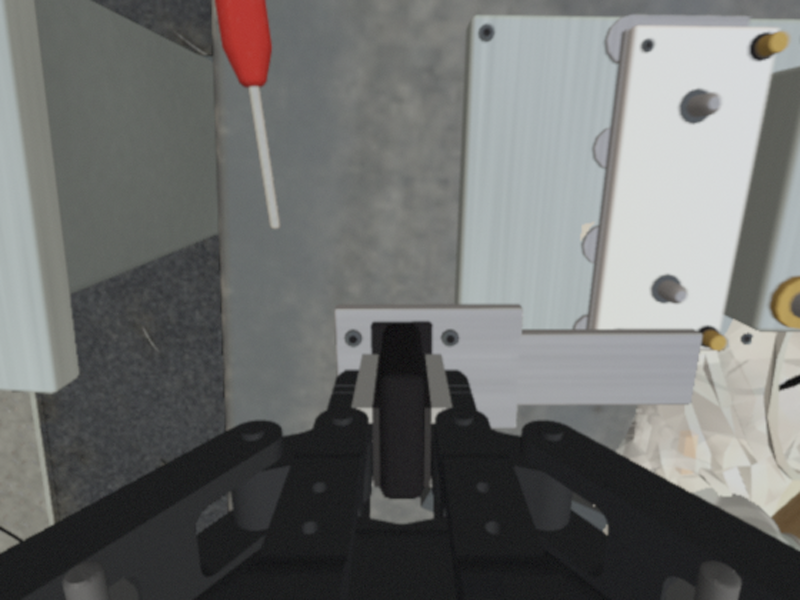

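```bash
python3 - <<'E'
from h import *
c=load("w3");f=lambda a:np.round(np.array(a)*1e3,1)
k=lambda X,Y:((X+.5)*.7-.5,(Y+.5)*.7-.5)
N=[px(c,*k(605,40),.026),px(c,*k(593,150),.026),px(c,*k(582,243),.026)]
print('noses',f(N))
d=N[0]-N[2];print(np.linalg.norm(d),np.degrees(np.arctan2(-d[0],d[1])))
b=[px(c,*k(471,17),.022)];print('baseFL',f(b),'holeFL',f(px(c,*k(486,32),.022)))
p=[px(c,*k(709,101),.0625),px(c,*k(679,294),.0625)];print('pegs',f(p),np.linalg.norm(p[0]-p[1]))
P=get_state()['position'];z=P[2]-.032
Q={n:px(c,*k(X,Y),z) for n,(X,Y) in dict(tipA=(698,332),tipB=(697,405),shA=(522,331),shA2=(521,306),shB=(518,428),tgA=(336,309),bB=(519,404)).items()}
for n,X in Q.items(): print(n,f(X-P))
for A,B in (('tipA','shA'),('tipB','bB'),('shA2','tgA')):
    e=Q[A]-Q[B];print(A,np.degrees(np.arctan2(e[1],e[0])),np.linalg.norm(e))
print(np.linalg.norm(Q['tipA']-Q['tipB']))
E
```

```text
noses [[469.6  71.6  26. ]
 [472.7  19.   26. ]
 [475.2 -30.5  26. ]]
0.10230531696106128 3.1256579663248023
baseFL [[402.1  78.5  22. ]] holeFL [410.4  72.2  22. ]
pegs [[507.1  41.8  62.5]
 [513.4 -47.3  62.5]] 0.08926997686764013
tipA [ 99.4  18.3 -32. ]
tipB [105.3  -8.3 -32. ]
shA [ 40.9  14.7 -32. ]
shA2 [ 39.4  23.3 -32. ]
shB [ 44.4 -21.5 -32. ]
tgA [-21.2  18.1 -32. ]
bB [ 43.5 -12.2 -32. ]
tipA 3.5585409807915123 0.05863686471474985
tipB 3.5717691852561435 0.061946403451789256
shA2 4.86805470378585 0.06085013830143707
0.027252495958506904
```

```bash
python3 -c "
from h import *
to(368.8,-61.7,64,93.2)"
```

```text
clk 6.9 pos [375.1 -59.2 174.4] psi 94.03 F [-0.5 -0.1 -3.6] w 11.1 g 77.9 -> units [-0.08 -0.26  4.42  0.14] | turn exact -0.8
```

Emit:
drive_tool --pt "-0.1 -0.3 0.6 0.1" --pt "-0.1 -0.3 1.3 0.1" --pt "-0.1 -0.3 2.1 0.1" --pt "-0.1 -0.3 2.9 0.1" --pt "-0.1 -0.3 3.6 0.1" --pt "-0.1 -0.3 4.1 0.1" --pt "-0.1 -0.3 4.3 0.1" --pt "-0.1 -0.3 4.3 0.1"

```text
clock: 7.58
position: [0.3698, -0.0601, 0.0689]
ee_rot: [-0.001, 0.684, 0.729, -0.001]
contact_force: [0.5, 0.3, -2.2]
width: 0.0109
gripper_force: 78.0
```

```bash
python3 -c "
from h import *
to(368.8,-61.7,60,93.2)"
```

```text
clk 7.6 pos [369.8 -60.1  68.9] psi 93.66 F [ 0.5  0.3 -2.2] w 10.9 g 78.0 -> units [-0.06 -0.04  0.36  0.08] | turn exact -0.5
```

Emit:
drive_tool --pt "-0.05 0 0.05 0.1" --pt "-0.05 0 0.1 0.1" --pt "-0.05 0 0.15 0.1" --pt "-0.05 0 0.2 0.1" --pt "-0.05 0 0.24 0.1" --pt "-0.05 0 0.24 0.1" --pt "-0.05 0 0.24 0.1" --pt "-0.05 0 0.24 0.1"

```text
clock: 8.25
position: [0.3707, -0.062, 0.0636]
ee_rot: [0.0, 0.688, 0.726, -0.0]
contact_force: [0.9, 0.1, -1.4]
width: 0.0109
gripper_force: 78.0
```

Emit:
drive_tool --pt "0 0 0.02 0" --pt "0 0 0.04 0" --pt "0 0 0.06 0" --pt "0 0 0.08 0" --pt "0 0 0.08 0" --pt "0 0 0.08 0" --pt "0 0 0.08 0" --pt "0 0 0.08 0"

```text
clock: 8.92
position: [0.3707, -0.062, 0.0615]
ee_rot: [0.0, 0.688, 0.726, -0.0]
contact_force: [-0.7, 1.1, -1.5]
width: 0.0114
gripper_force: 78.0
```

Emit:
drive_tool --pt "0 0 0.02 0" --pt "0 0 0.04 0" --pt "0 0 0.04 0" --pt "0 0 0.04 0" --pt "0 0 0.04 0" --pt "0 0 0.04 0" --pt "0 0 0.04 0" --pt "0 0 0.04 0"

```text
clock: 9.58
position: [0.3707, -0.062, 0.0606]
ee_rot: [0.0, 0.688, 0.726, -0.0]
contact_force: [-0.3, 0.7, -2.1]
width: 0.011
gripper_force: 78.0
```

Emit:
drive_tool --pt "0 0 0.02 0" --pt "0 0 0.04 0" --pt "0 0 0.04 0" --pt "0 0 0.04 0" --pt "0 0 0.04 0" --pt "0 0 0.04 0" --pt "0 0 0.04 0" --pt "0 0 0.04 0"

```text
clock: 10.25
position: [0.3706, -0.062, 0.0599]
ee_rot: [0.0, 0.688, 0.726, -0.0]
contact_force: [-0.9, -1.1, 4.8]
width: 0.0108
gripper_force: 79.1
```

Emit:
drive_tool --pt "0 0 -0.05 0" --pt "0 0 -0.05 0" --pt "0 0 -0.05 0" --pt "0 0 -0.05 0" --pt "0 0 -0.05 0" --pt "0 0 -0.05 0" --pt "0 0 -0.05 0" --pt "0 0 -0.05 0"

```text
clock: 10.92
position: [0.3706, -0.062, 0.0607]
ee_rot: [-0.0, 0.688, 0.726, -0.0]
contact_force: [-1.0, -0.0, -2.4]
width: 0.0113
gripper_force: 78.1
```

```bash
python3 -c "
from h import *
to(368.8,-61.7,61,93.2)
c=cap('wrist','w4')
crop(c,'w4',250,60,510,255,3,20)
"
```

```text
clk 10.9 pos [370.6 -62.   60.7] psi 93.03 F [-1.  -0.  -2.4] w 11.3 g 78.1 -> units [ 0.01 -0.07 -0.01 -0.03] | turn exact 0.2
```

View pics/w4.png

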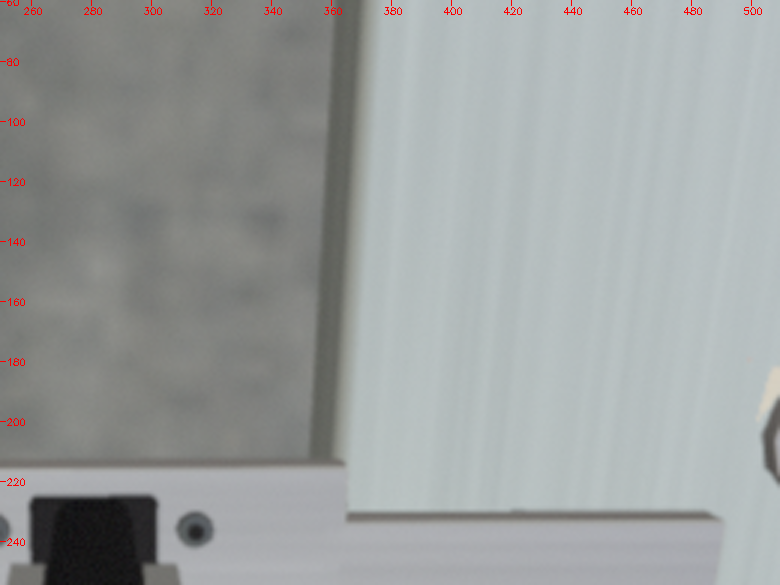

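```bash
python3 -c "
from h import *
c=load('w4')
crop(c,'w4b',360,130,560,330,3,20)
"
```

```text
(no output)
```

View pics/w4b.png

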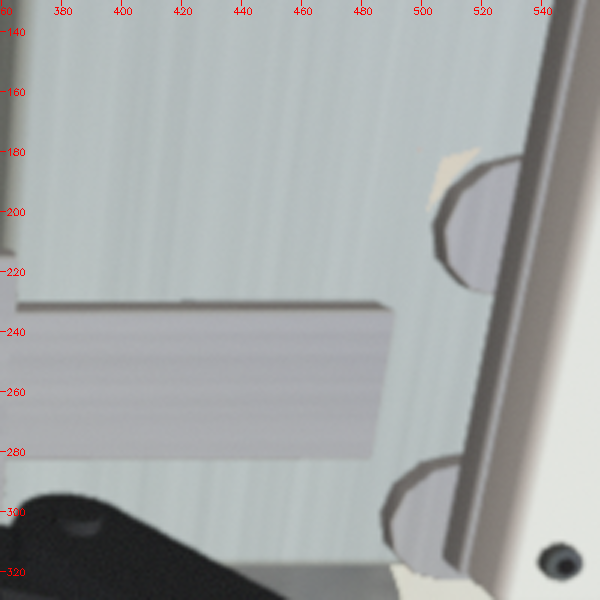

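```bash
python3 - <<'E'
from h import *
c=load("w4");f=lambda a:np.round(np.array(a)*1e3,1)
k=lambda X,Y:(360+X/3-.5,130+Y/3-.5)
B=[px(c,*k(X,Y),.0287) for X,Y in ((393,310),(16,312),(372,458),(15,459))];print('blade',f(B))
r=[px(c,*k(X,Y),.026) for X,Y in ((488,293),(462,462),(447,232),(392,515))];print('ribs low/up, noses',f(r))
for y in (3.0,3.2):
    a=np.radians(y);n=np.array([-np.sin(a),np.cos(a),0]);e=np.array([np.cos(a),np.sin(a),0])
    print(y,'lat blade',f([b@n for b in B]),'ribs',f([q@n for q in r[:2]]),'nose x',f([q@e for q in r[2:]]),'tip x',f([B[0]@e,B[2]@e]))
E
```

```text
blade [[469.3 -44.1  28.7]
 [410.1 -47.6  28.7]
 [471.5 -69.8  28.7]
 [412.9 -73.1  28.7]]
ribs low/up, noses [[485.6 -41.4  26. ]
 [488.5 -71.1  26. ]
 [476.8 -31.7  26. ]
 [479.  -81.6  26. ]]
3.0 lat blade [-68.6 -69.  -94.4 -94.6] ribs [-66.7 -96.6] nose x [474.5 474. ] tip x [466.4 467.2]
3.2 lat blade [-70.3 -70.4 -96.1 -96. ] ribs [-68.4 -98.3] nose x [474.3 473.7] tip x [466.1 466.8]
```

Emit:
drive_tool --pt "0 0.2 0 0" --pt "0 0.5 0 0" --pt "0 0.9 0 0" --pt "0 1.3 0 0" --pt "0 1.7 0 0" --pt "0 2.1 0 0" --pt "0 2.4 0 0" --pt "0 2.5 0 0"

```text
clock: 11.63
position: [0.4353, -0.0588, 0.0608]
ee_rot: [0.001, 0.688, 0.726, 0.0]
contact_force: [-0.4, -0.4, -2.4]
width: 0.011
gripper_force: 78.1
```

Emit:
drive_tool --pt "0 0.03 0 0" --pt "0 0.06 0 0" --pt "0 0.09 0 0" --pt "0 0.12 0 0" --pt "0 0.15 0 0" --pt "0 0.15 0 0" --pt "0 0.15 0 0" --pt "0 0.15 0 0"

```text
clock: 12.3
position: [0.4367, -0.0585, 0.0608]
ee_rot: [0.0, 0.688, 0.726, -0.0]
contact_force: [0.5, -0.1, -2.1]
width: 0.011
gripper_force: 78.1
```

Emit:
drive_tool --pt "0 0.02 0 0" --pt "0 0.04 0 0" --pt "0 0.06 0 0" --pt "0 0.06 0 0" --pt "0 0.06 0 0" --pt "0 0.06 0 0" --pt "0 0.06 0 0" --pt "0 0.06 0 0"

```text
clock: 12.97
position: [0.4383, -0.0584, 0.0608]
ee_rot: [-0.0, 0.688, 0.726, -0.0]
contact_force: [-0.1, -1.3, -1.8]
width: 0.0108
gripper_force: 78.1
```

Emit:
drive_tool --pt "0 0.02 0 0" --pt "0 0.04 0 0" --pt "0 0.04 0 0" --pt "0 0.04 0 0" --pt "0 0.04 0 0" --pt "0 0.04 0 0" --pt "0 0.04 0 0" --pt "0 0.04 0 0"

```text
clock: 13.63
position: [0.4388, -0.0583, 0.0607]
ee_rot: [-0.0, 0.688, 0.726, -0.0]
contact_force: [-2.6, -0.8, -1.2]
width: 0.0109
gripper_force: 78.3
```

Emit:
drive_tool --pt "0 0.02 0.02 0" --pt "0 0.02 0.03 0" --pt "0 0.02 0.03 0" --pt "0 0.02 0.03 0" --pt "0 0.02 0.03 0" --pt "0 0.02 0.03 0" --pt "0 0.02 0.03 0" --pt "0 0.02 0.03 0"

```text
clock: 14.3
position: [0.4389, -0.0583, 0.0601]
ee_rot: [-0.001, 0.688, 0.726, -0.001]
contact_force: [-4.9, -0.4, 3.0]
width: 0.0103
gripper_force: 78.9
```

Emit:
drive_tool --pt "0 0 0 0" --pt "0 0 0 0" --pt "0 0 0 0" --pt "0 0 -0.2 0" --pt "0 0 -1 0" --pt "0 0 -2.2 0" --pt "0 0 -3.6 0" --pt "0 0 -5 0" --grip 28

```text
clock: 14.97
position: [0.4398, -0.0581, 0.1867]
ee_rot: [0.0, 0.688, 0.726, 0.0]
contact_force: [0.3, -0.1, -0.5]
width: 0.0279
gripper_force: 0.0
```

```bash
python3 -c "
from h import *
to(382,352,260,182.8)"
```

```text
clk 15.0 pos [439.8 -58.1 186.7] psi 93.02 F [ 0.3 -0.1 -0.5] w 27.9 g 0.0 -> units [ 16.5   -1.44  -2.93 -14.96] | turn exact 89.8
```

```bash
python3 - <<'E'
from h import *
c=load("w2");f=lambda a:np.round(np.array(a)*1e3,1)
k=lambda X,Y:((X+.5)*.7-.5,(Y+.5)*.7-.5)
for n,q in (('b2',((563,142),(563,181),(387,138),(390,204))),('b1',((548,233),(548,269),(382,224),(381,283)))):
    w=[px(c,*k(*p),.009) for p in q];tip=(w[0]+w[1])/2;tg=(w[2]+w[3])/2;e=tip-tg;L=np.linalg.norm(e)
    print(n,L,np.degrees(np.arctan2(e[1],e[0])),f(tg+e/L*.022))
E
```

```text
b2 0.12089438773586454 93.53083236996265 [382.7 355.5   9. ]
b1 0.12092597195814492 91.377020985146 [441.7 350.4   9. ]
```

Emit:
drive_tool --pt "0.6 0 -1 -1" --pt "1.8 -0.2 -2 -2" --pt "3.4 -0.3 -2.9 -3" --pt "5.1 -0.4 -2.9 -4" --pt "6.8 -0.6 -2.9 -5" --pt "8.5 -0.8 -2.9 -6" --pt "10.2 -1 -2.9 -7" --pt "12 -1.1 -2.9 -8"

```text
clock: 15.63
position: [0.3971, 0.2306, 0.2584]
ee_rot: [0.001, 0.331, 0.944, 0.001]
contact_force: [0.7, 0.0, 0.1]
width: 0.0281
gripper_force: 0.0
```

```bash
python3 -c "
from h import *
to(382,352,200,182.8)"
```

```text
clk 15.6 pos [397.1 230.6 258.4] psi 141.32 F [0.7 0.  0.1] w 28.1 g 0.0 -> units [ 3.51  3.41  2.34 -6.91] | turn exact 41.5
```

Emit:
drive_tool --pt "0.7 0.7 0 -1" --pt "1.5 1.5 0 -2" --pt "2.3 2.3 0 -3" --pt "3 2.9 0.5 -4" --pt "3.3 3.2 1.2 -5" --pt "3.3 3.2 1.9 -6" --pt "3.3 3.2 2.3 -6.9" --pt "3.3 3.2 2.3 -6.9"

```text
clock: 16.3
position: [0.3827, 0.3423, 0.1981]
ee_rot: [-0.002, -0.022, 1.0, -0.001]
contact_force: [-0.1, -0.2, 0.2]
width: 0.0279
gripper_force: 0.0
```

```bash
python3 -c "
from h import *
to(382.3,354.5,90,183.3)"
```

```text
clk 16.3 pos [382.7 342.3 198.1] psi -177.44 F [-0.1 -0.2  0.2] w 27.9 g 0.0 -> units [-0.    0.49  4.32 -0.12] | turn exact 0.7
```

Emit:
drive_tool --pt "0 0.5 0 -0.1" --pt "0 0.5 0 -0.1" --pt "0 0.5 0 -0.1" --pt "0 0.5 0 -0.1" --pt "0 0.5 0 -0.1" --pt "0 0.5 0 -0.1" --pt "0 0.5 0 -0.1" --pt "0 0.5 0 -0.1"

```text
clock: 16.97
position: [0.3836, 0.3549, 0.2001]
ee_rot: [0.0, -0.026, 1.0, -0.0]
contact_force: [-0.3, -0.4, -0.8]
width: 0.0281
gripper_force: 0.0
```

```bash
cat >> h.py <<'E'
def cloud(c,zlo,zhi,box):
    v,u=np.mgrid[0:420,0:560];d=c['d'];r=np.stack([(u-c['cx'])/c['fx'],(v-c['cy'])/c['fy'],np.ones_like(u)],-1)*d[...,None]
    W=(r-c['t'])@c['R']
    m=(d>0)&(W[...,2]>zlo)&(W[...,2]<zhi)&(W[...,0]>box[0])&(W[...,0]<box[1])&(W[...,1]>box[2])&(W[...,1]<box[3])
    return W,m
E
python3 - <<'E'
from h import *
to(382.3,354.5,90,183.3)
for n in('wrist','top'):
    c=cap(n,n+'5')
    W,m=cloud(c,.03,.065,(.33,.50,.325,.45));g=c['im'].max(2)<70;m&=g
    q=W[m]; print(n,m.sum(),np.round(1e3*q.mean(0),1),np.round(1e3*q.min(0)),np.round(1e3*q.max(0)))
E
```

```text
clk 17.0 pos [383.6 354.9 200.1] psi -177.00 F [-0.3 -0.4 -0.8] w 28.1 g 0.0 -> units [ 0.05 -0.01  4.41 -0.05] | turn exact 0.3
wrist 646 [379.7 354.6  51.3] [364. 348.  30.] [400. 361.  55.]
top 20 [395.3 355.9  49.8] [387. 351.  40.] [400. 364.  56.]
```

Still there. Descend and grasp.

Emit:
drive_tool --pt "0.05 0 1 0" --pt "0.05 0 2 0" --pt "0.05 0 3 0" --pt "0.05 0 4 0" --pt "0.05 0 5 0" --pt "0.05 0 5.8 0" --pt "0.05 0 6.2 0" --pt "0.05 0 6.4 0"

```text
clock: 17.73
position: [0.3816, 0.3544, 0.0385]
ee_rot: [-0.001, -0.026, 1.0, -0.001]
contact_force: [-0.4, -0.4, 1.2]
width: 0.0278
gripper_force: 0.0
```

Emit:
drive_tool --pt "0 0 0 0" --pt "0 0 0 0" --pt "0 0 0 0" --pt "0 0 0 0" --pt "0 0 0 0" --pt "0 0 0 0" --pt "0 0 0 0" --pt "0 0 0 0" --grip 0 --newtons 80

```text
clock: 18.4
position: [0.3823, 0.355, 0.0402]
ee_rot: [0.0, -0.026, 1.0, 0.0]
contact_force: [0.1, 0.4, -2.1]
width: 0.0107
gripper_force: 78.4
```

Emit:
drive_tool --pt "0 0 -0.3 0" --pt "0 0 -1 0" --pt "0 0 -2 0" --pt "0 0 -3.2 0" --pt "0 0 -4.5 0" --pt "0 0 -5.8 0" --pt "0 0 -7 0" --pt "0 0 -7.5 0"

```text
clock: 19.07
position: [0.3837, 0.3561, 0.2327]
ee_rot: [0.003, -0.026, 1.0, 0.002]
contact_force: [0.3, 1.1, -2.2]
width: 0.0111
gripper_force: 78.8
```

```bash
python3 -c "
from h import *
a=np.radians(3.1);e=np.array([np.cos(a),np.sin(a)]);n=np.array([-e[1],e[0]])
P=np.array([438.9,-58.3])-67*e+104*n;print(P)
to(*P,230,93)"
```

```text
[366.37384654  41.92453324]
clk 19.1 pos [383.7 356.1 232.7] psi -176.97 F [ 0.3  1.1 -2.2] w 11.1 g 78.8 -> units [  1.36 -12.51   0.11  15.01] | turn exact -90.0
```

Emit:
drive_tool --pt "0.1 -0.4 0 0.6" --pt "0.2 -1.2 0 1.5" --pt "0.3 -2 0 2.5" --pt "0.4 -2.8 0 3.5" --pt "0.5 -3.6 0 4.5" --pt "0.6 -4.4 0 5.5" --pt "0.7 -5.2 0 6.5" --pt "0.8 -6.1 0 7.6"

```text
clock: 19.73
position: [0.3699, 0.2009, 0.228]
ee_rot: [0.0, 0.365, 0.931, 0.0]
contact_force: [-0.0, -0.8, -1.5]
width: 0.0109
gripper_force: 78.7
```

```bash
python3 -c "
from h import *
to(366.4,41.9,130,93)"
```

```text
clk 19.7 pos [369.9 200.9 228. ] psi 137.15 F [-0.  -0.8 -1.5] w 10.9 g 78.7 -> units [-4.22 -4.76  3.92  7.36] | turn exact -44.2
```

Emit:
drive_tool --pt "-0.5 -0.6 0 1" --pt "-1.1 -1.3 0 2" --pt "-1.8 -2 0 3" --pt "-2.4 -2.7 0 4" --pt "-3 -3.4 0 5" --pt "-3.6 -4.1 0.4 6" --pt "-4 -4.6 1 7" --pt "-4.1 -4.6 1.8 7.1"

```text
clock: 20.4
position: [0.3684, 0.0453, 0.1836]
ee_rot: [0.002, 0.679, 0.734, 0.001]
contact_force: [0.2, 0.1, -2.1]
width: 0.011
gripper_force: 78.6
```

```bash
python3 -c "
from h import *
to(366.4,41.9,62,93)"
```

```text
clk 20.4 pos [368.4  45.3 183.6] psi 94.48 F [ 0.2  0.1 -2.1] w 11.0 g 78.6 -> units [-0.13 -0.09  4.86  0.25] | turn exact -1.5
```

Emit:
drive_tool --pt "-0.1 0 0.5 0.1" --pt "-0.1 0 1.2 0.1" --pt "-0.1 0 2 0.1" --pt "-0.1 0 2.8 0.1" --pt "-0.1 0 3.5 0.1" --pt "-0.1 0 4.1 0.1" --pt "-0.1 0 4.4 0.1" --pt "-0.1 0 4.4 0.1"

```text
clock: 21.07
position: [0.3671, 0.0451, 0.0717]
ee_rot: [-0.001, 0.681, 0.733, -0.001]
contact_force: [-0.2, -0.2, -1.9]
width: 0.011
gripper_force: 78.5
```

```bash
python3 -c "
from h import *
to(366.4,41.9,61,93.1)"
```

```text
clk 21.1 pos [367.1  45.1  71.7] psi 94.22 F [-0.2 -0.2 -1.9] w 11.0 g 78.5 -> units [-0.13 -0.04  0.43  0.19] | turn exact -1.1
```

Emit:
drive_tool --pt "-0.05 0 0.1 0.1" --pt "-0.1 0 0.2 0.2" --pt "-0.1 0 0.3 0.2" --pt "-0.1 0 0.38 0.2" --pt "-0.1 0 0.38 0.2" --pt "-0.1 0 0.38 0.2" --pt "-0.1 0 0.38 0.2" --pt "-0.1 0 0.38 0.2"

```text
clock: 21.73
position: [0.3686, 0.0426, 0.0632]
ee_rot: [0.0, 0.688, 0.726, 0.0]
contact_force: [-0.5, 0.8, -1.9]
width: 0.0111
gripper_force: 78.5
```

```bash
python3 -c "
from h import *
to(366.4,41.9,61,93.1)
c=cap('wrist','w6')
crop(c,'w6',360,130,560,330,3,20)"
```

```text
clk 21.7 pos [368.6  42.6  63.2] psi 93.03 F [-0.5  0.8 -1.9] w 11.1 g 78.5 -> units [-0.02 -0.09  0.09 -0.01] | turn exact 0.1
```

View pics/w6.png

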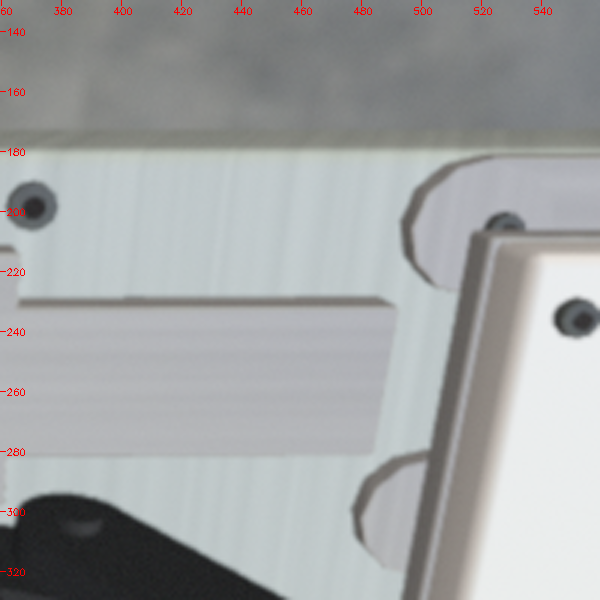

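```bash
python3 - <<'E'
from h import *
c=load("w6");f=lambda a:np.round(np.array(a)*1e3,1)
k=lambda X,Y:(360+X/3-.5,130+Y/3-.5)
a=np.radians(3.1);n=np.array([-np.sin(a),np.cos(a),0]);e=np.array([np.cos(a),np.sin(a),0])
B=[px(c,*k(X,Y),.0310) for X,Y in ((395,306),(18,306),(373,453),(16,456))]
R=[px(c,*k(X,Y),.026) for X,Y in ((500,156),(455,289),(428,453))]
print('blade lat',f([b@n for b in B]),'rib0 top, low',f([r@n for r in R]),'nose x',f([px(c,*k(X,Y),.026)@e for X,Y in ((413,220),(362,510))]),'tip',f([B[0]@e,B[2]@e]))
E
```

```text
blade lat [35.7 35.8 10.1  9.6] rib0 top, low [58.7 36.8  7.4] nose x [473.9 473.8] tip [470.2 470.7]
```

Emit:
drive_tool --pt "-0.05 0 0.04 0" --pt "-0.05 0 0.08 0" --pt "-0.05 0 0.08 0" --pt "-0.05 0 0.08 0" --pt "-0.05 0 0.08 0" --pt "-0.05 0 0.08 0" --pt "-0.05 0 0.08 0" --pt "-0.05 0 0.08 0"

```text
clock: 22.45
position: [0.3685, 0.0414, 0.0611]
ee_rot: [0.0, 0.688, 0.726, -0.0]
contact_force: [0.7, 0.2, -2.2]
width: 0.0109
gripper_force: 78.5
```

Emit:
drive_tool --pt "0 0.2 0 0" --pt "0 0.5 0 0" --pt "0 0.8 0 0" --pt "0 1.2 0 0" --pt "0 1.6 0 0" --pt "0 2 0 0" --pt "0 2.3 0 0" --pt "0 2.35 0 0"

```text
clock: 23.12
position: [0.4299, 0.0444, 0.0611]
ee_rot: [0.001, 0.688, 0.726, 0.001]
contact_force: [0.8, -0.2, -1.5]
width: 0.0115
gripper_force: 78.5
```

Emit:
drive_tool --pt "0 0.03 0 0" --pt "0 0.06 0 0" --pt "0 0.09 0 0" --pt "0 0.12 0 0" --pt "0 0.12 0 0" --pt "0 0.12 0 0" --pt "0 0.12 0 0" --pt "0 0.12 0 0"

```text
clock: 23.78
position: [0.43, 0.0446, 0.0611]
ee_rot: [0.0, 0.688, 0.726, -0.0]
contact_force: [-0.0, 0.3, -2.6]
width: 0.0108
gripper_force: 78.5
```

Emit:
drive_tool --pt "0 0.02 0 0" --pt "0 0.04 0 0" --pt "0 0.06 0 0" --pt "0 0.06 0 0" --pt "0 0.06 0 0" --pt "0 0.06 0 0" --pt "0 0.06 0 0" --pt "0 0.06 0 0"

```text
clock: 24.45
position: [0.4316, 0.0447, 0.061]
ee_rot: [0.0, 0.688, 0.726, -0.0]
contact_force: [0.1, -0.6, -1.6]
width: 0.0111
gripper_force: 78.5
```

Emit:
drive_tool --pt "0 0.02 0 0" --pt "0 0.04 0 0" --pt "0 0.04 0 0" --pt "0 0.04 0 0" --pt "0 0.04 0 0" --pt "0 0.04 0 0" --pt "0 0.04 0 0" --pt "0 0.04 0 0"

```text
clock: 25.12
position: [0.4326, 0.0447, 0.061]
ee_rot: [0.0, 0.688, 0.726, -0.0]
contact_force: [-0.6, -0.5, -1.7]
width: 0.0109
gripper_force: 78.5
```

Emit:
drive_tool --pt "0 0.02 0 0" --pt "0 0.03 0 0" --pt "0 0.03 0 0" --pt "0 0.03 0 0" --pt "0 0.03 0 0" --pt "0 0.03 0 0" --pt "0 0.03 0 0" --pt "0 0.03 0 0"

```text
clock: 25.78
position: [0.4331, 0.0448, 0.061]
ee_rot: [-0.0, 0.688, 0.726, -0.0]
contact_force: [-0.9, 0.3, -1.7]
width: 0.0109
gripper_force: 78.6
```

Emit:
drive_tool --pt "0 0.02 0 0" --pt "0 0.04 0 0" --pt "0 0.04 0 0" --pt "0 0.04 0 0" --pt "0 0.04 0 0" --pt "0 0.04 0 0" --pt "0 0.04 0 0" --pt "0 0.04 0 0"

```text
clock: 26.45
position: [0.4336, 0.0448, 0.0609]
ee_rot: [-0.001, 0.688, 0.726, -0.001]
contact_force: [-5.1, -0.0, -0.3]
width: 0.0111
gripper_force: 78.8
```

Emit:
drive_tool --pt "0 0.02 0.02 0" --pt "0 0.03 0.03 0" --pt "0 0.03 0.03 0" --pt "0 0.03 0.03 0" --pt "0 0.03 0.03 0" --pt "0 0.03 0.03 0" --pt "0 0.03 0.03 0" --pt "0 0.03 0.03 0"

```text
clock: 27.12
position: [0.4336, 0.0448, 0.0601]
ee_rot: [-0.001, 0.688, 0.726, -0.001]
contact_force: [-6.1, -0.4, 1.4]
width: 0.011
gripper_force: 79.0
```

Emit:
drive_tool --pt "0 0 0 0" --pt "0 0 0 0" --pt "0 0 0 0" --pt "0 0 -0.2 0" --pt "0 0 -1 0" --pt "0 0 -2.2 0" --pt "0 0 -3.6 0" --pt "0 0 -5 0" --grip 28

```text
clock: 27.78
position: [0.4354, 0.0449, 0.1871]
ee_rot: [0.0, 0.688, 0.725, 0.0]
contact_force: [-0.1, -0.4, -0.2]
width: 0.0281
gripper_force: 0.0
```

Emit:
drive_tool --pt "-0.5 0 -1 0" --pt "-1.2 0 -1.9 0" --pt "-2 0 -2.8 0" --pt "-2.8 0 -3.6 0" --pt "-3.4 0 -4 0" --pt "-3.6 0 -4 0" --pt "-3.6 0 -4 0" --pt "-3.6 0 -4 0"

```text
clock: 28.45
position: [0.4394, -0.0445, 0.2846]
ee_rot: [-0.001, 0.688, 0.725, 0.0]
contact_force: [-1.0, -0.5, -0.2]
width: 0.0281
gripper_force: 0.0
```

```bash
python3 -c "
from h import *
to(469.5,-217,150,67.7)
c=cap('wrist','w7')
a=cv2.resize(c['im'][:,:,::-1],(800,600),interpolation=cv2.INTER_CUBIC);cv2.imwrite('pics/w7.png',a)"
```

```text
clk 28.4 pos [439.4 -44.5 284.6] psi 92.98 F [-1.  -0.5 -0.2] w 28.1 g 0.0 -> units [-6.95  0.84  5.38  4.21] | turn exact -25.3
```

View pics/w7.png

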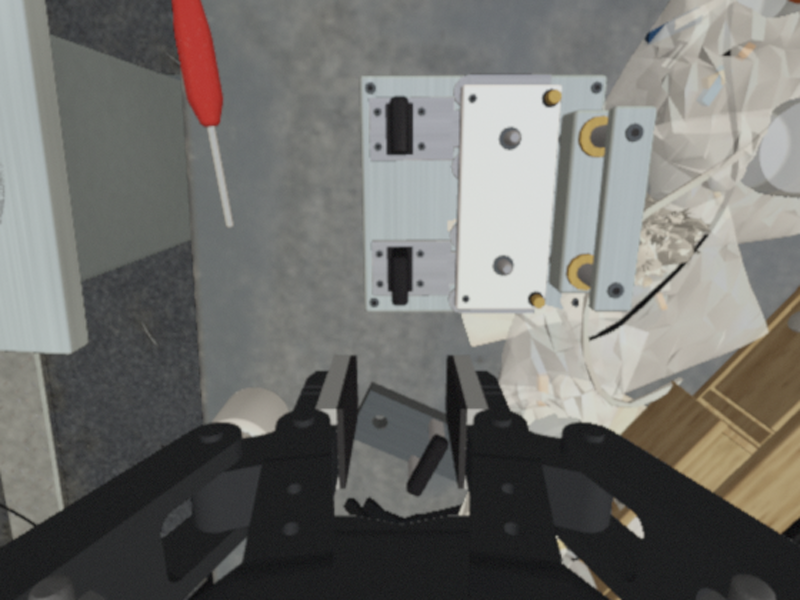

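Emit:
drive_tool --pt "-0.8 0.1 0 0.6" --pt "-1.9 0.2 0 1.3" --pt "-3 0.3 0.3 2.1" --pt "-4.1 0.5 0.8 2.9" --pt "-5.2 0.6 1.5 3.6" --pt "-6.2 0.7 2.4 4.2" --pt "-6.8 0.8 3.3 4.3" --pt "-6.9 0.8 4 4.3" --grip 40

```text
clock: 29.17
position: [0.4691, -0.2174, 0.1825]
ee_rot: [-0.001, 0.833, 0.553, -0.001]
contact_force: [-0.2, -0.1, -0.0]
width: 0.0398
gripper_force: 0.0
```

```bash
python3 - <<'E'
from h import *
to(469.6,-217.2,100,67)
c=cap('wrist','w8')
W,m=cloud(c,.048,.068,(.42,.52,-.27,-.16));m&=c['im'].max(2)<60
q=W[m][:,:2];print(m.sum())
r=cv2.minAreaRect((q*1e3).astype(np.float32));print(r, 'z',np.median(W[m][:,2]))
E
```

```text
clk 29.2 pos [ 469.1 -217.4  182.5] psi 67.14 F [-0.2 -0.1 -0. ] w 39.8 g 0.0 -> units [0.02 0.01 3.3  0.02] | turn exact -0.1
1232
((470.04345703125, -216.64627075195312), (53.19404602050781, 12.835532188415527), 67.53089141845703) z 0.05961404933939851
```

Emit:
drive_tool --pt "0.05 0 0.7 0" --pt "0.05 0 1.5 0" --pt "0.05 0 2.4 0" --pt "0.05 0 3.2 0" --pt "0.05 0 4 0" --pt "0.05 0 4.6 0" --pt "0.05 0 4.9 0" --pt "0.05 0 4.9 0"

```text
clock: 29.88
position: [0.4684, -0.2132, 0.0612]
ee_rot: [-0.002, 0.832, 0.554, -0.001]
contact_force: [-1.1, -0.1, 1.0]
width: 0.0399
gripper_force: 0.0
```

Emit:
drive_tool --pt "0 0 0 0" --pt "0 0 0 0" --pt "0 0 0 0" --pt "0 0 0 0" --pt "0 0 0 0" --pt "0 0 0 0" --pt "0 0 0 0" --pt "0 0 0 0"

```text
clock: 30.55
position: [0.4694, -0.2151, 0.0629]
ee_rot: [0.0, 0.833, 0.554, 0.0]
contact_force: [0.8, -0.6, -0.2]
width: 0.0399
gripper_force: 0.0
```

Emit:
drive_tool --pt "-0.05 0 0.1 0" --pt "-0.05 0 0.2 0" --pt "-0.05 0 0.26 0" --pt "-0.05 0 0.26 0" --pt "-0.05 0 0.26 0" --pt "-0.05 0 0.26 0" --pt "-0.05 0 0.26 0" --pt "-0.05 0 0.26 0"

```text
clock: 31.22
position: [0.469, -0.2162, 0.0564]
ee_rot: [0.0, 0.833, 0.554, 0.0]
contact_force: [-0.3, 0.5, -0.7]
width: 0.04
gripper_force: 0.0
```

Emit:
drive_tool --pt "0 0 0 0" --pt "0 0 0 0" --pt "0 0 0 0" --pt "0 0 0 0" --pt "0 0 0 0" --pt "0 0 0 0" --pt "0 0 0 0" --pt "0 0 0 0" --grip 0 --newtons 110

```text
clock: 31.88
position: [0.4694, -0.2164, 0.0567]
ee_rot: [0.001, 0.833, 0.554, 0.0]
contact_force: [0.7, 0.7, 4.4]
width: 0.0119
gripper_force: 108.0
```

Emit:
drive_tool --pt "0 0 -0.2 0" --pt "0 0 -0.7 0" --pt "0 0 -1.5 0" --pt "0 0 -2.5 0" --pt "0 0 -3.5 0" --pt "0 0 -4.4 0" --pt "0 0 -5 0" --pt "0 0 -5.2 0"

```text
clock: 32.55
position: [0.4687, -0.216, 0.1871]
ee_rot: [0.0, 0.833, 0.554, -0.0]
contact_force: [-0.1, -0.1, -8.3]
width: 0.0119
gripper_force: 108.0
```

```bash
python3 - <<'E'
from h import *
to(512,-1.5,190,3.1)
E
```

```text
clk 32.5 pos [ 468.7 -216.   187.1] psi 67.22 F [-0.1 -0.1 -8.3] w 11.9 g 108.0 -> units [ 8.58 -1.72 -0.12 10.69] | turn exact -64.1
```

```bash
python3 - <<'E'
from h import *
c=load("w7");t=load('top0');f=lambda a:np.round(np.array(a)*1e3,1)
k=lambda X,Y:((X+.5)*.7-.5,(Y+.5)*.7-.5)
a,b=k(511,137),k(503.5,264.5)
p=[px(c,*a,.0625),px(c,*b,.0625)];print(f(p),f((p[0]+p[1])/2),np.linalg.norm(p[0]-p[1]))
# plate top face from depth (white), z 40..54
W,m=cloud(c,.040,.054,(.44,.57,-.11,.10));m&=c['im'].min(2)>190
r=cv2.minAreaRect((W[m][:,:2]*1e3).astype(np.float32));print(r,np.median(W[m][:,2]),m.sum())
c=load("w3");W,m=cloud(c,.040,.054,(.44,.57,-.11,.10));m&=c['im'].min(2)>190
print(m.sum(),np.median(W[m][:,2]))
E
```

```text
[[508.3  41.5  62.5]
 [512.6 -45.   62.5]] [510.4  -1.8  62.5] 0.08667121701915702
((513.2211303710938, -2.8987579345703125), (66.6230239868164, 159.12950134277344), 3.0177559852600098) 0.046983863087923114 9285
18009 0.047019113122168936
```

Emit:
drive_tool --pt "0.3 0 -0.5 0.7" --pt "1 -0.1 -0.9 1.5" --pt "1.9 -0.3 -0.9 2.4" --pt "2.8 -0.5 -0.9 3.3" --pt "3.7 -0.7 -0.9 4.2" --pt "4.6 -0.9 -0.9 5.1" --pt "5.3 -1.1 -0.9 6" --pt "6 -1.3 -0.9 7"

```text
clock: 33.22
position: [0.495, -0.0636, 0.2061]
ee_rot: [-0.001, 0.976, 0.216, -0.003]
contact_force: [-0.1, -0.9, -8.6]
width: 0.0121
gripper_force: 108.0
```

```bash
python3 - <<'E'
from h import *
to(511,-2.5,190,3.1)
E
```

```text
clk 33.2 pos [495.  -63.6 206.1] psi 24.97 F [-0.1 -0.9 -8.6] w 12.1 g 108.0 -> units [ 1.61 -1.95  0.64  3.64] | turn exact -21.9
```

Emit:
drive_tool --pt "0.4 -0.5 0 0.8" --pt "0.8 -1 0 1.6" --pt "1.2 -1.4 0 2.4" --pt "1.5 -1.7 0 3.1" --pt "1.6 -1.8 0.3 3.6" --pt "1.6 -1.8 0.6 3.6" --pt "1.6 -1.8 0.9 3.6" --pt "1.6 -1.8 1 3.6"

```text
clock: 33.88
position: [0.5118, -0.0077, 0.1808]
ee_rot: [-0.0, 0.999, 0.032, -0.003]
contact_force: [0.5, -0.9, -8.9]
width: 0.012
gripper_force: 107.9
```

```bash
python3 - <<'E'
from h import *
to(513.2,-2.8,135,3.0)
E
```

```text
clk 33.9 pos [511.8  -7.7 180.8] psi 3.68 F [ 0.5 -0.9 -8.9] w 12.0 g 107.9 -> units [ 0.07 -0.19  1.83  0.11] | turn exact -0.7
```

Emit:
drive_tool --pt "0.05 -0.1 0.3 0" --pt "0.05 -0.15 0.7 0" --pt "0.05 -0.15 1.1 0" --pt "0.05 -0.15 1.4 0" --pt "0.05 -0.15 1.6 0" --pt "0.05 -0.15 1.6 0" --pt "0.05 -0.15 1.6 0" --pt "0.05 -0.15 1.6 0"

```text
clock: 34.55
position: [0.5156, -0.0038, 0.1442]
ee_rot: [0.0, 1.0, 0.032, 0.001]
contact_force: [0.5, -0.9, -8.0]
width: 0.0121
gripper_force: 107.8
```

```bash
python3 - <<'E'
from h import *
to(513.2,-2.8,122,3.0)
E
```

```text
clk 34.5 pos [515.6  -3.8 144.2] psi 3.62 F [ 0.5 -0.9 -8. ] w 12.1 g 107.8 -> units [-0.09 -0.05  0.89  0.1 ] | turn exact -0.6
```

Emit:
drive_tool --pt "-0.09 -0.04 0.2 0.1" --pt "-0.09 -0.04 0.4 0.1" --pt "-0.09 -0.04 0.6 0.1" --pt "-0.09 -0.04 0.75 0.1" --pt "-0.09 -0.04 0.75 0.1" --pt "-0.09 -0.04 0.75 0.1" --pt "-0.09 -0.04 0.75 0.1" --pt "-0.09 -0.04 0.75 0.1"

```text
clock: 35.22
position: [0.5131, -0.0029, 0.1253]
ee_rot: [0.0, 1.0, 0.026, 0.0]
contact_force: [0.4, -0.3, -10.0]
width: 0.0119
gripper_force: 107.9
```

```bash
python3 - <<'E'
from h import *
to(513.2,-2.8,105,3.0)
for n in('top','side'):c=cap(n,n+'9')
a=crop(load('top9'),'t9',270,175,370,250,4,20);b=crop(load('side9'),'s9',250,120,350,220,4,20)
M=np.zeros((400,800,3),np.uint8);M[:300,:400]=a;M[:,400:]=b;cv2.imwrite('pics/m9.png',M)
E
```

```text
clk 35.2 pos [513.1  -2.9 125.3] psi 3.02 F [  0.4  -0.3 -10. ] w 11.9 g 107.9 -> units [ 0.   -0.01  0.81  0.  ] | turn exact -0.0
```

View pics/m9.png

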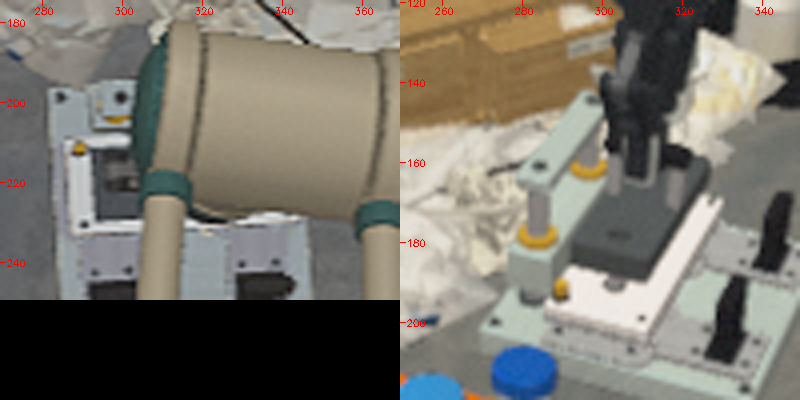

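Emit:
drive_tool --pt "0 0 0.06 0" --pt "0 0 0.12 0" --pt "0 0 0.18 0" --pt "0 0 0.24 0" --pt "0 0 0.3 0" --pt "0 0 0.36 0" --pt "0 0 0.4 0" --pt "0 0 0.4 0"

```text
clock: 35.98
position: [0.5127, -0.0029, 0.1148]
ee_rot: [0.0, 1.0, 0.026, -0.0]
contact_force: [0.7, 0.4, -8.9]
width: 0.0118
gripper_force: 108.0
```

Emit:
drive_tool --pt "0 0 0.06 0" --pt "0 0 0.12 0" --pt "0 0 0.18 0" --pt "0 0 0.24 0" --pt "0 0 0.28 0" --pt "0 0 0.28 0" --pt "0 0 0.28 0" --pt "0 0 0.28 0"

```text
clock: 36.65
position: [0.5128, -0.0029, 0.1081]
ee_rot: [0.0, 1.0, 0.026, 0.0]
contact_force: [0.2, -0.2, -9.2]
width: 0.0119
gripper_force: 108.0
```

Emit:
drive_tool --pt "0 0 0.02 0" --pt "0 0 0.04 0" --pt "0 0 0.06 0" --pt "0 0 0.06 0" --pt "0 0 0.06 0" --pt "0 0 0.06 0" --pt "0 0 0.06 0" --pt "0 0 0.06 0"

```text
clock: 37.32
position: [0.5128, -0.0029, 0.1066]
ee_rot: [0.0, 1.0, 0.026, 0.0]
contact_force: [0.8, -0.5, -9.2]
width: 0.0119
gripper_force: 108.0
```

Emit:
drive_tool --pt "0 0 0.02 0" --pt "0 0 0.04 0" --pt "0 0 0.06 0" --pt "0 0 0.08 0" --pt "0 0 0.08 0" --pt "0 0 0.08 0" --pt "0 0 0.08 0" --pt "0 0 0.08 0"

```text
clock: 37.98
position: [0.5128, -0.0029, 0.1045]
ee_rot: [0.0, 1.0, 0.026, -0.0]
contact_force: [0.2, -0.4, -9.6]
width: 0.0119
gripper_force: 108.0
```

Emit:
drive_tool --pt "0 0 0 0" --pt "0 0 0 0" --pt "0 0 0 0" --pt "0 0 0 0" --pt "0 0 0 0" --pt "0 0 0 0" --pt "0 0 0 0" --pt "0 0 0 0" --grip 40

```text
clock: 38.65
position: [0.5128, -0.0029, 0.1046]
ee_rot: [0.0, 1.0, 0.026, 0.0]
contact_force: [0.2, -0.1, -0.3]
width: 0.0398
gripper_force: 0.0
```

Emit:
drive_tool --pt "0 0 0 0" --pt "0 0 0 0" --pt "0 0 0 0" --pt "0 0 0 0" --pt "0 0 0 0" --pt "0 0 -0.5 0" --pt "0 0 -1.3 0" --pt "0 0 -2.4 0"

```text
clock: 39.32
position: [0.5112, -0.0027, 0.1634]
ee_rot: [-0.0, 1.0, 0.026, -0.003]
contact_force: [0.2, -0.5, 0.4]
width: 0.04
gripper_force: 0.0
```

Emit:
drive_tool --pt "0 0 -1 0" --pt "0 0 -2 0" --pt "0 0 -3 0" --pt "0 0 -3.6 0" --pt "0 0 -4 0" --pt "0 0 -4 0" --pt "0 0 -4 0" --pt "0 0 -4 0"

```text
clock: 39.98
position: [0.512, -0.0028, 0.2632]
ee_rot: [-0.0, 1.0, 0.026, -0.001]
contact_force: [-0.1, 0.5, -0.6]
width: 0.0404
gripper_force: 0.0
```

```bash
python3 - <<'E'
from h import *
to(513.2,-2.8,110,3.0)
for n in('wrist','side'):c=cap(n,n+'10')
c=load('wrist10');f=lambda q:np.round(1e3*q,1)
W,m=cloud(c,.07,.11,(.46,.57,-.06,.05));m&=c['im'].max(2)<60
r=cv2.minAreaRect((W[m][:,:2]*1e3).astype(np.float32));print('bar',r,'z',f(np.median(W[m][:,2])),m.sum())
for nm,lo in(('wrist10',150),('side10',150)):
    c=load(nm);W,m=cloud(c,.030,.056,(.47,.56,-.09,.09));m&=c['im'].min(2)>lo;print(nm,'plate z',f(np.median(W[m][:,2])) if m.any() else None,m.sum())
a=cv2.resize(load('wrist10')['im'][:,:,::-1],(400,300));b=crop(load('side10'),'s',250,120,350,220,4,20)
M=np.zeros((400,800,3),np.uint8);M[:300,:400]=a;M[:,400:]=b;cv2.imwrite('pics/m10.png',M)
E
```

```text
clk 40.0 pos [512.   -2.8 263.2] psi 3.02 F [-0.1  0.5 -0.6] w 40.4 g 0.0 -> units [0.05 0.   6.13 0.  ] | turn exact -0.0
bar ((512.4161376953125, -3.4138197898864746), (54.219337463378906, 12.867874145507812), 2.702840566635132) z 101.7 944
wrist10 plate z 42.0 2836
side10 plate z 40.7 270
```

View pics/m10.png

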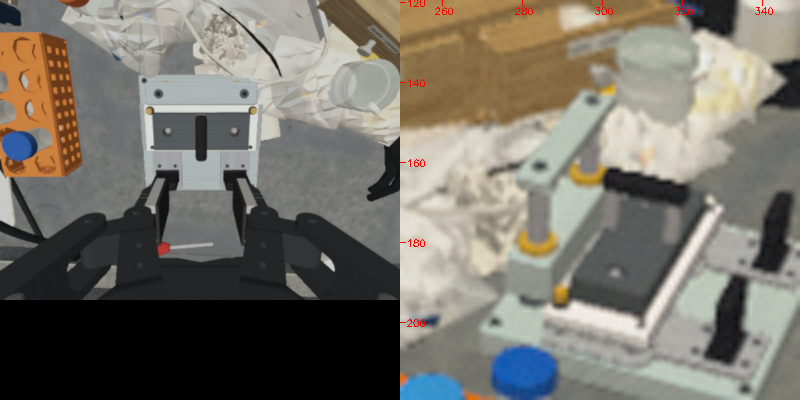

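Emit:
drive_tool --pt "0.02 0 0.8 0" --pt "0.02 0 1.8 0" --pt "0.02 0 2.8 0" --pt "0.02 0 3.8 0" --pt "0.02 0 4.8 0" --pt "0.02 0 5.5 0" --pt "0.02 0 5.9 0" --pt "0.02 0 6 0"

```text
clock: 40.75
position: [0.5116, -0.0026, 0.1121]
ee_rot: [-0.0, 1.0, 0.026, -0.003]
contact_force: [0.2, -0.0, 0.2]
width: 0.0399
gripper_force: 0.0
```

```bash
python3 - <<'E'
from h import *
to(512.6,-3.0,99.6,3.0)
E
```

```text
clk 40.8 pos [511.6  -2.6 112.1] psi 3.02 F [ 0.2 -0.   0.2] w 39.9 g 0.0 -> units [0.04 0.02 0.5  0.  ] | turn exact -0.0
```

Emit:
drive_tool --pt "0 0 0.1 0" --pt "0 0 0.2 0" --pt "0 0 0.3 0" --pt "0 0 0.4 0" --pt "0 0 0.5 0" --pt "0 0 0.5 0" --pt "0 0 0.5 0" --pt "0 0 0.5 0"

```text
clock: 41.42
position: [0.5134, -0.0029, 0.1023]
ee_rot: [0.0, 1.0, 0.026, 0.0]
contact_force: [1.4, 0.2, 0.3]
width: 0.04
gripper_force: 0.0
```

Emit:
drive_tool --pt "0 0 0 0" --pt "0 0 0 0" --pt "0 0 0 0" --pt "0 0 0 0" --pt "0 0 0 0" --pt "0 0 0 0" --pt "0 0 0 0" --pt "0 0 0 0" --grip 0 --newtons 110

```text
clock: 42.08
position: [0.5134, -0.0029, 0.1025]
ee_rot: [0.0, 1.0, 0.026, 0.0]
contact_force: [-2.0, 0.7, 5.2]
width: 0.0118
gripper_force: 107.8
```

Emit:
drive_tool --pt "0 0 -0.1 0" --pt "0 0 -0.2 0" --pt "0 0 -0.3 0" --pt "0 0 -0.4 0" --pt "0 0 -0.5 0" --pt "0 0 -0.6 0" --pt "0 0 -0.7 0" --pt "0 0 -0.8 0"

```text
clock: 42.75
position: [0.5124, -0.0028, 0.122]
ee_rot: [-0.0, 1.0, 0.026, -0.001]
contact_force: [0.2, -0.2, -9.1]
width: 0.0114
gripper_force: 107.6
```

Emit:
drive_tool --pt "0 0 -0.1 0" --pt "0 0 -0.2 0" --pt "0 0 -0.4 0" --pt "0 0 -0.7 0" --pt "0 0 -1.2 0" --pt "0 0 -1.8 0" --pt "0 0 -2.4 0" --pt "0 0 -2.8 0"

```text
clock: 43.42
position: [0.5139, -0.0029, 0.1941]
ee_rot: [0.0, 1.0, 0.026, 0.001]
contact_force: [0.5, -0.1, -9.4]
width: 0.0118
gripper_force: 107.7
```

```bash
python3 - <<'E'
from h import *
to(469.4,-216.4,200,67.2)
f=lambda q:np.round(1e3*q,1)
c=cap('side','side11');W,m=cloud(c,.030,.056,(.47,.56,-.09,.09));m&=c['im'].min(2)>150;print('plate z',f(np.median(W[m][:,2])),m.sum())
E
```

```text
clk 43.4 pos [513.9  -2.9 194.1] psi 3.03 F [ 0.5 -0.1 -9.4] w 11.8 g 107.7 -> units [ -2.23   8.43  -0.24 -10.7 ] | turn exact 64.2
plate z 40.8 906
```

Emit:
drive_tool --pt "-0.1 0.5 -0.3 -0.6" --pt "-0.3 1.3 -0.5 -1.5" --pt "-0.6 2.3 -0.5 -2.5" --pt "-0.9 3.3 -0.5 -3.5" --pt "-1.2 4.3 -0.5 -4.5" --pt "-1.4 5.3 -0.5 -5.5" --pt "-1.7 6.3 -0.5 -6.5" --pt "-1.9 7.2 -0.5 -7.5"

```text
clock: 44.13
position: [0.4742, -0.1864, 0.2043]
ee_rot: [-0.0, 0.912, 0.409, -0.001]
contact_force: [0.5, -0.3, -8.4]
width: 0.0114
gripper_force: 108.0
```

```bash
python3 - <<'E'
from h import *
to(469.4,-216.4,160,67.2)
E
```

```text
clk 44.1 pos [ 474.2 -186.4  204.3] psi 48.31 F [ 0.5 -0.3 -8.4] w 11.4 g 108.0 -> units [-1.02  0.65  1.77 -3.15] | turn exact 18.9
```

Emit:
drive_tool --pt "-0.5 0.3 0 -1" --pt "-0.9 0.5 0.3 -2" --pt "-1 0.6 0.8 -3" --pt "-1 0.6 1.6 -3.1" --pt "-1 0.6 2.6 -3.1" --pt "-1 0.6 3.6 -3.1" --pt "-1 0.6 4.3 -3.1" --pt "-1 0.6 4.6 -3.1"

```text
clock: 44.8
position: [0.4678, -0.2126, 0.0867]
ee_rot: [-0.003, 0.836, 0.549, -0.001]
contact_force: [-1.0, 0.9, -8.1]
width: 0.0115
gripper_force: 108.1
```

Emit:
drive_tool --pt "0 0 0.1 0" --pt "0 0 0.3 0" --pt "0 0 0.5 0" --pt "0 0 0.7 0" --pt "0 0 0.8 0" --pt "0 0 0.8 0" --pt "0 0 0.8 0" --pt "0 0 0.8 0"

```text
clock: 45.47
position: [0.4701, -0.2139, 0.0699]
ee_rot: [0.0, 0.836, 0.549, 0.0]
contact_force: [-0.5, 0.8, -8.4]
width: 0.0115
gripper_force: 108.1
```

Underside about 9 mm up; creep down.

Emit:
drive_tool --pt "0 0 0.06 0" --pt "0 0 0.12 0" --pt "0 0 0.18 0" --pt "0 0 0.24 0" --pt "0 0 0.3 0" --pt "0 0 0.3 0" --pt "0 0 0.3 0" --pt "0 0 0.3 0"

```text
clock: 46.13
position: [0.4698, -0.2138, 0.0621]
ee_rot: [0.0, 0.836, 0.549, -0.0]
contact_force: [-0.0, -0.0, -8.3]
width: 0.0119
gripper_force: 108.2
```

Emit:
drive_tool --pt "0 0 0.02 0" --pt "0 0 0.04 0" --pt "0 0 0.06 0" --pt "0 0 0.06 0" --pt "0 0 0.06 0" --pt "0 0 0.06 0" --pt "0 0 0.06 0" --pt "0 0 0.06 0"

```text
clock: 46.8
position: [0.4698, -0.2138, 0.0606]
ee_rot: [0.0, 0.836, 0.549, 0.0]
contact_force: [-0.2, 0.7, -7.9]
width: 0.0118
gripper_force: 108.4
```

Emit:
drive_tool --pt "0 0 0.02 0" --pt "0 0 0.04 0" --pt "0 0 0.06 0" --pt "0 0 0.06 0" --pt "0 0 0.06 0" --pt "0 0 0.06 0" --pt "0 0 0.06 0" --pt "0 0 0.06 0"

```text
clock: 47.47
position: [0.4698, -0.2138, 0.0605]
ee_rot: [0.0, 0.836, 0.549, 0.0]
contact_force: [-3.6, 2.1, 5.3]
width: 0.0118
gripper_force: 110.3
```

Emit:
drive_tool --pt "0 0 0 0" --pt "0 0 0 0" --pt "0 0 0 0" --pt "0 0 0 0" --pt "0 0 0 0" --pt "0 0 -0.6 0" --pt "0 0 -1.5 0" --pt "0 0 -3 0" --grip 40

```text
clock: 48.13
position: [0.4677, -0.2125, 0.132]
ee_rot: [-0.003, 0.836, 0.549, -0.002]
contact_force: [0.4, 0.4, -0.1]
width: 0.0402
gripper_force: 0.0
```

Emit:
drive_tool --pt "0 0 -1 0" --pt "0 0 -2 0" --pt "0 0 -3 0" --pt "0 0 -3.4 0" --pt "0 0 -3.6 0" --pt "0 0 -3.6 0" --pt "0 0 -3.6 0" --pt "0 0 -3.6 0"

```text
clock: 48.8
position: [0.4689, -0.2132, 0.2223]
ee_rot: [-0.002, 0.836, 0.549, -0.001]
contact_force: [0.5, 0.1, -0.1]
width: 0.0398
gripper_force: 0.0
```

```bash
python3 - <<'E'
from h import *
to(438.9,-58.3,200,93.0)
c=cap('wrist','w12')
W,m=cloud(c,.04,.075,(.42,.52,-.27,-.16));m&=c['im'].max(2)<60
print(cv2.minAreaRect((W[m][:,:2]*1e3).astype(np.float32)),np.median(W[m][:,2]))
E
```

```text
clk 48.8 pos [ 468.9 -213.2  222.3] psi 66.62 F [ 0.5  0.1 -0.1] w 39.8 g 0.0 -> units [ 5.21 -3.56  0.89 -4.4 ] | turn exact 26.4
((435.1125793457031, -209.48358154296875), (54.5402717590332, 13.34815788269043), 66.57569122314453) 0.05959672119514509
```

Emit:
drive_tool --pt "0.7 -0.5 0 -0.7" --pt "1.5 -1 0 -1.4" --pt "2.4 -1.6 0 -2.1" --pt "3.3 -2.2 0 -2.8" --pt "4.2 -2.8 0.3 -3.5" --pt "4.9 -3.3 0.6 -4.1" --pt "5.2 -3.5 0.9 -4.4" --pt "5.2 -3.5 0.9 -4.4" --grip 28

```text
clock: 49.52
position: [0.439, -0.0578, 0.1994]
ee_rot: [-0.002, 0.687, 0.726, -0.001]
contact_force: [-0.5, -0.7, -0.7]
width: 0.0279
gripper_force: 0.0
```

```bash
python3 - <<'E'
from h import *
to(438.9,-58.3,100,93.0)
c=cap('wrist','w13')
for y0,y1 in((-.10,-.02),(.01,.09)):
    W,m=cloud(c,.045,.08,(.40,.47,y0,y1));m&=c['im'].max(2)<60
    print(cv2.minAreaRect((W[m&(W[...,2]>.068)][:,:2]*1e3).astype(np.float32)),np.percentile(W[m][:,2],95))
E
```

```text
clk 49.5 pos [439.  -57.8 199.4] psi 93.18 F [-0.5 -0.7 -0.7] w 27.9 g 0.0 -> units [-0.02 -0.01  3.98  0.03] | turn exact -0.2
((438.5858459472656, -58.59302520751953), (11.496650695800781, 35.29808807373047), 2.996997356414795) 0.0728947867993588
((432.9234619140625, 43.96599578857422), (11.606525421142578, 34.059974670410156), 3.4859633445739746) 0.07300856239767062
```

Emit:
drive_tool --pt "0 0 0.8 0" --pt "0 0 1.7 0" --pt "0 0 2.6 0" --pt "0 0 3.5 0" --pt "0 0 4.3 0" --pt "0 0 5 0" --pt "0 0 5.3 0" --pt "0 0 5.3 0"

```text
clock: 50.23
position: [0.4406, -0.0606, 0.0675]
ee_rot: [-0.001, 0.689, 0.725, -0.001]
contact_force: [-0.8, 0.4, 0.4]
width: 0.028
gripper_force: 0.0
```

Emit:
drive_tool --pt "0 0 0.1 0" --pt "0 0 0.2 0" --pt "0 0 0.2 0" --pt "0 0 0.2 0" --pt "0 0 0.2 0" --pt "0 0 0.2 0" --pt "0 0 0.2 0" --pt "0 0 0.2 0"

```text
clock: 50.9
position: [0.4411, -0.0597, 0.0643]
ee_rot: [0.0, 0.688, 0.726, 0.0]
contact_force: [-0.4, -0.2, -0.1]
width: 0.028
gripper_force: 0.0
```

```bash
python3 - <<'E'
from h import *
to(438.9,-58.3,60.3,93.0)
E
```

```text
clk 50.9 pos [441.1 -59.7  64.3] psi 93.03 F [-0.4 -0.2 -0.1] w 28.0 g 0.0 -> units [ 0.06 -0.09  0.16  0.01] | turn exact -0.0
```

Emit:
drive_tool --pt "0.06 -0.09 0.1 0" --pt "0.06 -0.09 0.1 0" --pt "0.06 -0.09 0.1 0" --pt "0.06 -0.09 0.1 0" --pt "0.06 -0.09 0.1 0" --pt "0.06 -0.09 0.1 0" --pt "0.06 -0.09 0.1 0" --pt "0.06 -0.09 0.1 0"

```text
clock: 51.57
position: [0.4388, -0.0584, 0.0616]
ee_rot: [0.0, 0.688, 0.726, -0.0]
contact_force: [-0.2, -0.1, -0.0]
width: 0.0281
gripper_force: 0.0
```

Emit:
drive_tool --pt "0 0 0 0" --pt "0 0 0 0" --pt "0 0 0 0" --pt "0 0 0 0" --pt "0 0 0 0" --pt "0 0 0 0" --pt "0 0 0 0" --pt "0 0 0 0" --grip 0 --newtons 80

```text
clock: 52.23
position: [0.4385, -0.0583, 0.0617]
ee_rot: [-0.0, 0.688, 0.726, -0.0]
contact_force: [-2.0, 0.5, 4.8]
width: 0.0112
gripper_force: 79.1
```

Emit:
drive_tool --pt "0 -0.04 0 0" --pt "0 -0.08 0 0" --pt "0 -0.12 0 0" --pt "0 -0.18 0 0" --pt "0 -0.24 0 0" --pt "0 -0.3 0 0" --pt "0 -0.36 0 0" --pt "0 -0.4 0 0"

```text
clock: 52.9
position: [0.4325, -0.0596, 0.0618]
ee_rot: [0.003, 0.689, 0.725, 0.002]
contact_force: [8.5, 1.2, -4.9]
width: 0.0109
gripper_force: 78.5
```

Emit:
drive_tool --pt "0 -0.1 0 0" --pt "0 -0.2 0 0" --pt "0 -0.3 0 0" --pt "0 -0.4 0 0" --pt "0 -0.5 0 0" --pt "0 -0.6 0 0" --pt "0 -0.7 0 0" --pt "0 -0.8 0 0"

```text
clock: 53.57
position: [0.4126, -0.0608, 0.0618]
ee_rot: [0.003, 0.689, 0.725, 0.002]
contact_force: [8.0, 0.5, -5.0]
width: 0.0112
gripper_force: 78.5
```

Emit:
drive_tool --pt "0 -0.15 0 0" --pt "0 -0.35 0 0" --pt "0 -0.6 0 0" --pt "0 -0.9 0 0" --pt "0 -1.2 0 0" --pt "0 -1.5 0 0" --pt "0 -1.8 0 0" --pt "0 -2 0 0"

```text
clock: 54.23
position: [0.3583, -0.0626, 0.0616]
ee_rot: [0.0, 0.688, 0.725, 0.0]
contact_force: [1.8, 0.2, 0.5]
width: 0.0109
gripper_force: 79.7
```

```bash
python3 - <<'E'
from h import *
to(365,-62,180,93.0)
c=cap('side','side14');W,m=cloud(c,.030,.056,(.47,.56,-.09,.09));m&=c['im'].min(2)>150;print('plate z',np.median(W[m][:,2]),m.sum())
E
```

```text
clk 54.2 pos [358.3 -62.6  61.6] psi 93.01 F [1.8 0.2 0.5] w 10.9 g 79.7 -> units [ 0.01  0.27 -4.74  0.  ] | turn exact -0.0
plate z 0.04079495130422074 909
```

Emit:
drive_tool --pt "0 0 -0.3 0" --pt "0 0 -1 0" --pt "0 0 -2 0" --pt "0 0 -3.2 0" --pt "0 0 -4.4 0" --pt "0 0 -5.6 0" --pt "0 0 -6.6 0" --pt "0 0 -7 0"

```text
clock: 54.95
position: [0.3595, -0.0628, 0.24]
ee_rot: [0.002, 0.688, 0.726, 0.001]
contact_force: [1.4, -0.7, -1.6]
width: 0.0112
gripper_force: 79.5
```

```bash
python3 - <<'E'
from h import *
to(441,350,235,180.6)
E
```

```text
clk 55.0 pos [359.5 -62.8 240. ] psi 93.04 F [ 1.4 -0.7 -1.6] w 11.2 g 79.5 -> units [ 16.32   4.13   0.2  -14.59] | turn exact 87.6
```

Emit:
drive_tool --pt "0.5 0.1 0 -0.5" --pt "1.4 0.3 0 -1.4" --pt "2.5 0.6 0 -2.4" --pt "3.6 0.9 0 -3.4" --pt "4.7 1.2 0 -4.4" --pt "5.8 1.5 0 -5.4" --pt "6.9 1.8 0 -6.4" --pt "8 2.1 0 -7.4"

```text
clock: 55.62
position: [0.3995, 0.1412, 0.2364]
ee_rot: [-0.001, 0.36, 0.933, -0.001]
contact_force: [0.8, -0.7, -2.2]
width: 0.0109
gripper_force: 79.3
```

```bash
python3 - <<'E'
from h import *
to(441,350,235,180.6)
E
```

```text
clk 55.6 pos [399.5 141.2 236.4] psi 137.74 F [ 0.8 -0.7 -2.2] w 10.9 g 79.3 -> units [ 4.39  7.3   0.06 -7.14] | turn exact 42.9
```

Emit:
drive_tool --pt "0.6 1 0 -1" --pt "1.2 2 0 -2" --pt "1.9 3.1 0 -3" --pt "2.6 4.2 0 -4" --pt "3.3 5.3 0 -5" --pt "3.9 6.3 0 -6" --pt "4.3 7 0 -7" --pt "4.3 7.1 0 -7"

```text
clock: 56.28
position: [0.4414, 0.3467, 0.2358]
ee_rot: [-0.001, 0.002, 1.0, 0.0]
contact_force: [-0.3, 0.4, -2.5]
width: 0.0108
gripper_force: 79.3
```

```bash
python3 - <<'E'
from h import *
to(441,350,100,180.6)
E
```

```text
clk 56.3 pos [441.4 346.7 235.8] psi 179.76 F [-0.3  0.4 -2.5] w 10.8 g 79.3 -> units [ 0.01  0.13  5.43 -0.14] | turn exact 0.8
```

Descend in steps to contact near TCP z ≈ 42.

Emit:
drive_tool --pt "0 0.05 0.8 0" --pt "0 0.05 1.8 0" --pt "0 0.05 2.8 0" --pt "0 0.05 3.8 0" --pt "0 0.05 4.8 0" --pt "0 0.05 5.8 0" --pt "0 0.05 6.6 0" --pt "0 0.05 7 0"

```text
clock: 56.95
position: [0.4393, 0.3425, 0.0588]
ee_rot: [-0.003, 0.006, 1.0, -0.002]
contact_force: [-0.1, -0.2, -1.7]
width: 0.011
gripper_force: 79.2
```

Emit:
drive_tool --pt "0 0 0.1 0" --pt "0 0 0.2 0" --pt "0 0 0.3 0" --pt "0 0 0.3 0" --pt "0 0 0.3 0" --pt "0 0 0.3 0" --pt "0 0 0.3 0" --pt "0 0 0.3 0"

```text
clock: 57.62
position: [0.4418, 0.3448, 0.0545]
ee_rot: [0.0, 0.005, 1.0, 0.0]
contact_force: [-0.6, 0.4, -2.6]
width: 0.0107
gripper_force: 79.2
```

Emit:
drive_tool --pt "0 0.2 0.1 0" --pt "0 0.2 0.2 0" --pt "0 0.2 0.3 0" --pt "0 0.2 0.4 0" --pt "0 0.2 0.4 0" --pt "0 0.2 0.4 0" --pt "0 0.2 0.4 0" --pt "0 0.2 0.4 0"

```text
clock: 58.28
position: [0.4418, 0.3496, 0.0441]
ee_rot: [0.0, 0.005, 1.0, -0.0]
contact_force: [0.2, -0.2, -2.6]
width: 0.0112
gripper_force: 79.3
```

Emit:
drive_tool --pt "0 0 0.02 0" --pt "0 0 0.04 0" --pt "0 0 0.06 0" --pt "0 0 0.08 0" --pt "0 0 0.08 0" --pt "0 0 0.08 0" --pt "0 0 0.08 0" --pt "0 0 0.08 0"

```text
clock: 58.95
position: [0.4417, 0.3496, 0.0423]
ee_rot: [0.0, 0.005, 1.0, -0.0]
contact_force: [-1.2, -0.9, 2.6]
width: 0.011
gripper_force: 80.0
```

Contact; release and go for the other blade.

Emit:
drive_tool --pt "0 0 0 0" --pt "0 0 0 0" --pt "0 0 0 0" --pt "0 0 0 0" --pt "0 0 -0.4 0" --pt "0 0 -1.2 0" --pt "0 0 -2.2 0" --pt "0 0 -3.4 0" --grip 28

```text
clock: 59.62
position: [0.4408, 0.3491, 0.1273]
ee_rot: [-0.001, 0.005, 1.0, -0.001]
contact_force: [0.5, 0.3, -0.3]
width: 0.0281
gripper_force: 0.0
```

Emit:
drive_tool --pt "0 0 -1.2 0" --pt "0 0 -2.4 0" --pt "0 0 -3.4 0" --pt "0 0 -4.2 0" --pt "0 0 -4.4 0" --pt "0 0 -4.4 0" --pt "0 0 -4.4 0" --pt "0 0 -4.4 0"

```text
clock: 60.28
position: [0.4408, 0.3491, 0.2354]
ee_rot: [-0.001, 0.005, 1.0, -0.001]
contact_force: [0.2, -0.1, -0.3]
width: 0.0278
gripper_force: 0.0
```

```bash
python3 - <<'E'
from h import *
to(433.3,44.5,200,93.0)
c=cap('wrist','w15');W,m=cloud(c,.03,.065,(.33,.55,.325,.5));m&=c['im'].max(2)<70;m&=W[...,2]>.045
print(cv2.minAreaRect((W[m][:,:2]*1e3).astype(np.float32)),np.median(W[m][:,2]))
W,m=cloud(c,-.01,.02,(.33,.55,.38,.5))
g=c['im'].max(2);print('steel z',np.round(1e3*np.median(W[m&(g<175)&(g>90)],axis=0),1))
E
```

```text
clk 60.3 pos [440.8 349.1 235.4] psi 179.43 F [ 0.2 -0.1 -0.3] w 27.8 g 0.0 -> units [  0.18 -12.19   1.41  14.4 ] | turn exact -86.4
((441.31683349609375, 349.1438903808594), (12.020794868469238, 34.48982620239258), 89.62584686279297) 0.052057271120354125
steel z [441.8 442.5   8.4]
```

Emit:
drive_tool --pt "0 -0.5 0 0.6" --pt "0 -1.3 0 1.5" --pt "0 -2.2 0 2.5" --pt "0 -3.1 0 3.5" --pt "0 -4 0 4.5" --pt "0 -4.9 0 5.5" --pt "0 -5.8 0 6.5" --pt "0.1 -6.7 0 7.5"

```text
clock: 61.0
position: [0.4371, 0.181, 0.2356]
ee_rot: [-0.001, 0.39, 0.921, -0.001]
contact_force: [0.3, -0.7, 0.1]
width: 0.0281
gripper_force: 0.0
```

```bash
python3 - <<'E'
from h import *
to(433.3,44.5,200,93.0)
E
```

```text
clk 61.0 pos [437.1 181.  235.6] psi 134.13 F [ 0.3 -0.7  0.1] w 28.1 g 0.0 -> units [-3.81 -3.91  1.42  6.86] | turn exact -41.1
```

Emit:
drive_tool --pt "-0.6 -0.6 0 1" --pt "-1.2 -1.2 0 2" --pt "-1.8 -1.8 0 3" --pt "-2.4 -2.5 0 4" --pt "-3 -3.1 0.3 5" --pt "-3.5 -3.6 0.8 6" --pt "-3.7 -3.8 1.4 6.8" --pt "-3.7 -3.8 1.4 6.8"

```text
clock: 61.67
position: [0.4318, 0.0483, 0.1987]
ee_rot: [-0.003, 0.686, 0.728, -0.003]
contact_force: [-1.3, 0.0, -0.7]
width: 0.0278
gripper_force: 0.0
```

```bash
python3 - <<'E'
from h import *
to(433.4,44.5,100,93.0)
c=cap('wrist','w16');W,m=cloud(c,.045,.08,(.37,.47,-.01,.09));m&=c['im'].max(2)<60
print(cv2.minAreaRect((W[m&(W[...,2]>.068)][:,:2]*1e3).astype(np.float32)))
E
```

```text
clk 61.7 pos [431.8  48.3 198.7] psi 93.41 F [-1.3  0.  -0.7] w 27.8 g 0.0 -> units [-0.15  0.05  3.95  0.07] | turn exact -0.4
((432.98382568359375, 45.82378387451172), (12.009570121765137, 34.747989654541016), 3.793640375137329)
```

Emit:
drive_tool --pt "-0.1 0 0.8 0" --pt "-0.1 0 1.7 0" --pt "-0.1 0 2.6 0" --pt "-0.1 0 3.5 0" --pt "-0.1 0 4.3 0" --pt "-0.1 0 4.9 0" --pt "-0.1 0 5.2 0" --pt "-0.1 0 5.2 0"

```text
clock: 62.38
position: [0.4337, 0.0478, 0.0709]
ee_rot: [-0.001, 0.684, 0.73, -0.001]
contact_force: [0.1, -0.7, 0.6]
width: 0.0279
gripper_force: 0.0
```

Emit:
drive_tool --pt "0 0 0.1 0" --pt "0 0 0.1 0" --pt "0 0 0.1 0" --pt "0 0 0.1 0" --pt "0 0 0.1 0" --pt "0 0 0.1 0" --pt "0 0 0.1 0" --pt "0 0 0.1 0"

```text
clock: 63.05
position: [0.4346, 0.0471, 0.0697]
ee_rot: [0.0, 0.684, 0.729, 0.0]
contact_force: [0.3, 0.1, 0.2]
width: 0.0279
gripper_force: 0.0
```

```bash
python3 - <<'E'
from h import *
to(433.3,44.8,61.7,93.1)
E
```

```text
clk 63.0 pos [434.6  47.1  69.7] psi 93.62 F [0.3 0.1 0.2] w 27.9 g 0.0 -> units [-0.09 -0.06  0.32  0.09] | turn exact -0.5
```

Emit:
drive_tool --pt "-0.09 -0.06 0.1 0.09" --pt "-0.09 -0.06 0.2 0.09" --pt "-0.09 -0.06 0.32 0.09" --pt "-0.09 -0.06 0.32 0.09" --pt "-0.09 -0.06 0.32 0.09" --pt "-0.09 -0.06 0.32 0.09" --pt "-0.09 -0.06 0.32 0.09" --pt "-0.09 -0.06 0.32 0.09"

```text
clock: 63.72
position: [0.4334, 0.0448, 0.0616]
ee_rot: [0.0, 0.688, 0.726, 0.0]
contact_force: [-0.6, -0.7, 0.4]
width: 0.0281
gripper_force: 0.0
```

Emit:
drive_tool --pt "0 0 0 0" --pt "0 0 0 0" --pt "0 0 0 0" --pt "0 0 0 0" --pt "0 0 0 0" --pt "0 0 0 0" --pt "0 0 0 0" --pt "0 0 0 0" --grip 0 --newtons 80

```text
clock: 64.38
position: [0.433, 0.0448, 0.0618]
ee_rot: [-0.0, 0.688, 0.726, -0.0]
contact_force: [-2.1, -0.3, 4.9]
width: 0.0107
gripper_force: 78.7
```

Emit:
drive_tool --pt "0 -0.04 0 0" --pt "0 -0.1 0 0" --pt "0 -0.2 0 0" --pt "0 -0.3 0 0" --pt "0 -0.4 0 0" --pt "0 -0.5 0 0" --pt "0 -0.6 0 0" --pt "0 -0.7 0 0"

```text
clock: 65.05
position: [0.4187, 0.0437, 0.0618]
ee_rot: [0.002, 0.688, 0.726, 0.002]
contact_force: [7.0, -0.2, -1.1]
width: 0.0108
gripper_force: 78.7
```

Emit:
drive_tool --pt "0 -0.1 0 0" --pt "0 -0.3 0 0" --pt "0 -0.6 0 0" --pt "0 -0.9 0 0" --pt "0 -1.3 0 0" --pt "0 -1.7 0 0" --pt "0 -2.1 0 0" --pt "0 -2.5 0 0"

```text
clock: 65.72
position: [0.3534, 0.0404, 0.0616]
ee_rot: [0.001, 0.688, 0.726, 0.0]
contact_force: [1.4, -0.7, 1.0]
width: 0.0106
gripper_force: 79.7
```

```bash
python3 - <<'E'
from h import *
to(355,41,180,93.0)
c=cap('side','side17');W,m=cloud(c,.030,.056,(.47,.56,-.09,.09));m&=c['im'].min(2)>150;print('plate z',np.median(W[m][:,2]),m.sum())
E
```

```text
clk 65.7 pos [353.4  40.4  61.6] psi 93.08 F [ 1.4 -0.7  1. ] w 10.6 g 79.7 -> units [ 0.02  0.07 -4.74  0.01] | turn exact -0.1
plate z 0.040895132980929595 913
```

Emit:
drive_tool --pt "0 0 -0.3 0" --pt "0 0 -1 0" --pt "0 0 -2 0" --pt "0 0 -3.2 0" --pt "0 0 -4.4 0" --pt "0 0 -5.6 0" --pt "0 0 -6.6 0" --pt "0 0 -7 0"

```text
clock: 66.43
position: [0.3541, 0.0405, 0.24]
ee_rot: [0.002, 0.688, 0.726, 0.001]
contact_force: [0.4, -0.3, -3.0]
width: 0.0109
gripper_force: 79.4
```

```bash
python3 - <<'E'
from h import *
to(379,353,235,181)
E
```

```text
clk 66.4 pos [354.1  40.5 240. ] psi 93.09 F [ 0.4 -0.3 -3. ] w 10.9 g 79.4 -> units [ 12.43   1.67   0.2  -14.65] | turn exact 87.9
```

Emit:
drive_tool --pt "0.4 0 0 -0.6" --pt "1 0.1 0 -1.5" --pt "1.8 0.2 0 -2.5" --pt "2.6 0.3 0 -3.5" --pt "3.4 0.4 0 -4.5" --pt "4.2 0.5 0 -5.5" --pt "5 0.6 0 -6.5" --pt "5.9 0.8 0 -7.5"

```text
clock: 67.1
position: [0.3636, 0.1891, 0.2362]
ee_rot: [-0.001, 0.355, 0.935, -0.001]
contact_force: [-0.4, -1.1, -2.4]
width: 0.0108
gripper_force: 79.2
```

```bash
python3 - <<'E'
from h import *
to(379,353,235,181)
E
```

```text
clk 67.1 pos [363.6 189.1 236.2] psi 138.38 F [-0.4 -1.1 -2.4] w 10.8 g 79.2 -> units [ 3.89  5.31  0.05 -7.1 ] | turn exact 42.6
```

Emit:
drive_tool --pt "0.5 0.7 0 -1" --pt "1 1.4 0 -2" --pt "1.6 2.2 0 -3" --pt "2.2 3 0 -4" --pt "2.8 3.8 0 -5" --pt "3.4 4.6 0 -6" --pt "3.8 5.2 0 -7" --pt "3.8 5.2 0 -7"

```text
clock: 67.77
position: [0.3813, 0.3519, 0.236]
ee_rot: [-0.001, -0.003, 1.0, 0.0]
contact_force: [0.2, -0.0, -1.4]
width: 0.011
gripper_force: 79.3
```

Emit:
drive_tool --pt "0 0.05 0.8 0" --pt "0 0.1 1.8 0" --pt "0 0.1 2.8 0" --pt "0 0.1 3.8 0" --pt "0 0.1 4.8 0" --pt "0 0.1 5.8 0" --pt "0 0.1 6.6 0" --pt "0 0.1 7 0"

```text
clock: 68.43
position: [0.3792, 0.3494, 0.059]
ee_rot: [-0.003, -0.0, 1.0, -0.002]
contact_force: [0.2, -0.1, -2.3]
width: 0.0108
gripper_force: 79.1
```

```bash
python3 - <<'E'
from h import *
to(379,353,48,181)
E
```

```text
clk 68.4 pos [379.2 349.4  59. ] psi -179.99 F [ 0.2 -0.1 -2.3] w 10.8 g 79.1 -> units [ 0.01  0.15  0.44 -0.16] | turn exact 1.0
```

Emit:
drive_tool --pt "0 0.1 0.1 0" --pt "0 0.1 0.2 0" --pt "0 0.1 0.35 0" --pt "0 0.1 0.5 0" --pt "0 0.1 0.55 0" --pt "0 0.1 0.55 0" --pt "0 0.1 0.55 0" --pt "0 0.1 0.55 0"

```text
clock: 69.1
position: [0.3817, 0.3542, 0.0482]
ee_rot: [0.0, -0.001, 1.0, 0.0]
contact_force: [-0.0, 0.0, -2.3]
width: 0.011
gripper_force: 79.1
```

Emit:
drive_tool --pt "0 0 0.02 0" --pt "0 0 0.04 0" --pt "0 0 0.06 0" --pt "0 0 0.08 0" --pt "0 0 0.1 0" --pt "0 0 0.1 0" --pt "0 0 0.1 0" --pt "0 0 0.1 0"

```text
clock: 69.77
position: [0.3815, 0.354, 0.0452]
ee_rot: [-0.0, -0.001, 1.0, -0.0]
contact_force: [1.6, -0.7, -2.2]
width: 0.011
gripper_force: 79.1
```

Emit:
drive_tool --pt "0 0 0.02 0" --pt "0 0 0.04 0" --pt "0 0 0.06 0" --pt "0 0 0.08 0" --pt "0 0 0.1 0" --pt "0 0 0.12 0" --pt "0 0 0.12 0" --pt "0 0 0.12 0"

```text
clock: 70.43
position: [0.3816, 0.3541, 0.0428]
ee_rot: [0.0, -0.001, 1.0, 0.0]
contact_force: [-0.1, -0.1, 4.9]
width: 0.0107
gripper_force: 80.4
```

Emit:
drive_tool --pt "0 0 0 0" --pt "0 0 0 0" --pt "0 0 0 0" --pt "0 0 0 0" --pt "0 0 -0.4 0" --pt "0 0 -1.2 0" --pt "0 0 -2.2 0" --pt "0 0 -3.4 0" --grip 28

```text
clock: 71.1
position: [0.3806, 0.3534, 0.1276]
ee_rot: [-0.001, -0.001, 1.0, -0.001]
contact_force: [1.0, -0.3, -0.4]
width: 0.0277
gripper_force: 0.0
```

Emit:
drive_tool --pt "0 0 -1.2 0" --pt "0 0 -2.4 0" --pt "0 0 -3.6 0" --pt "0 0 -4.8 0" --pt "0 0 -5.6 0" --pt "0 0 -6 0" --pt "0 0 -6 0" --pt "0 0 -6 0"

```text
clock: 71.77
position: [0.3812, 0.3538, 0.277]
ee_rot: [-0.0, -0.001, 1.0, -0.0]
contact_force: [-0.0, 0.2, -0.4]
width: 0.0281
gripper_force: 0.0
```

```bash
python3 - <<'E'
from h import *
to(382,353,280,180)
c=cap('wrist','w18');s=cap('side','s18');t=cap('top','t18')
a=cv2.resize(c['im'][:,:,::-1],(400,300));b=cv2.resize(s['im'][:,:,::-1],(400,300));d=cv2.resize(t['im'][:,:,::-1],(400,300))
e=crop(s,'x',250,130,350,205,4,20)
cv2.imwrite('pics/m18.png',np.vstack([np.hstack([a,b]),np.hstack([d,e])]))
W,m=cloud(s,.030,.056,(.47,.56,-.09,.09));m&=s['im'].min(2)>150;print('plate z',np.median(W[m][:,2]),m.sum())
W,m=cloud(t,.030,.056,(.48,.545,-.07,.06));m&=t['im'].min(2)>150;print('plate z top',np.median(W[m][:,2]),m.sum())
E
```

```text
clk 71.8 pos [381.2 353.8 277. ] psi -179.92 F [-0.   0.2 -0.4] w 28.1 g 0.0 -> units [-0.03 -0.03 -0.12  0.01] | turn exact -0.1
plate z 0.036818826250438086 34
plate z top 0.04209585658960133 996
```

View pics/m18.png

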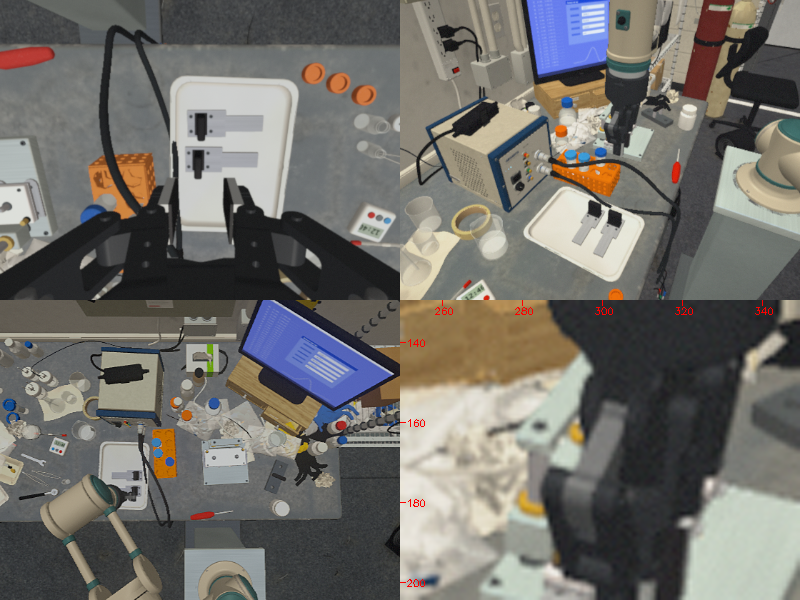

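Both blades lie flat in the tray, the weight stands upright on the bench, clear of the stand. The plate's top face is at 42 mm, which puts the gap at 6 mm. Handing in.

```bash
python3 -c "
from rig import order
print(order.sign_off())"
```

```text
the job is handed in; nothing more can be done
None
```

The job is handed in: by the cameras the gap stands at about 6 mm, both blades that were present lie flat in the tray, and the weight stands upright on the bench clear of the stand (it turned up about 35 mm from where I set it down, so I left it there); no verdict came back.

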